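# Set the glass-thickness selector to 6 and bolt it

### The arm

A 7-joint arm with a two-finger parallel gripper is mounted at the origin on the work surface. World frame = base frame: x ahead of the robot, y to its left, z up, the work surface at z = 0. Lengths are in m, angles in rad, forces in N, time in s.
With the tool pointing down it reaches from about 0.35 to 0.9 m from the base axis. Payload 8.1 kg.
Tool frame: the origin (TCP) lies between the finger pads; the fingertips stand 19 mm ahead of it and the grasp point (between the pads) is the TCP; y points along the fingers, x is the direction in which the jaws open and shut, and the axes are right-handed (so a half turn about y gives the same grasp; the last joint's range is limited). The gripper opens to 92 mm and grips with 3 to 60 N. Pads are 19 mm wide; open, the fingers measure 130 mm over their backs; the gripper's body (75 mm by 190 mm) begins 47 mm behind the grasp point.
Start: joints at [1.243, 0.434, 0.025, 1.573, -0.012, 1.134, -0.075], TCP at [0.139, -0.609, 0.222] pointing down, gripper open.
Joint ranges: [-2.62, 2.62], [-0.44, 2.09], [-1.27, 1.32], [0.08, 2.57], [-1.32, 4.46], [0.12, 2], [-2.74, 2.74]. Speed limits (rad/s): [2.22, 2.22, 3.01, 3.01, 3.14, 3.14, 3.14].

### API

Orientations are given as a rotation vector (axis times angle).
In Python, from cell import arm gives the robot as it stands.
- The arm moves only by the tool move_arm, never from a script. Its argument "series" is a list of rows, each an object of numbers: "x", "y", "z": the shift along the tool's x, y, z in cm; "rx", "ry", "rz": the turn, a rotation vector about the tool's x, y, z in rad. In form: [{"x": .., "y": .., "z": .., "rx": .., "ry": .., "rz": ..}, ...]. A call has 1 to 12 rows; each row shifts and turns the pose as measured when the row begins, along the tool's axes as they then stand; what a row does not reach is not made up. A row lasts 1/8 s, in which the tool goes at most 62.5 mm and 10.7 degrees, less where a joint would pass 70% of its speed; a pose out of reach is approached as far as the arm can. A call is refused whole if a number of a shift passes 6.25 or a number of a turn 0.188, either way. A call with a gripper value outside its range is refused whole. "jaw" is the finger opening in cm, from 0 to 9.18, set as the call begins (left out, the last holds). The fingers move at their own pace and stop on an object; "newtons" is the grip in N (left out, the last holds). Time passes only in rows, so rows that do not move let the fingers close. It gives the time, the measured TCP pose, the force and the opening at its end, in the units of the state.
- arm.observe(): the state, without advancing time (a new reading comes with each control period).
- arm.get_image(name): name is "scene" or "side" or "wrist"; returns the picture (400x640x3 uint8, blue, green, red); there is no depth.
- arm.camera_params(name): a dict with "K" (3x3 intrinsics, pixels), "R" (3x3) and "t" (3): a world point X has camera coordinates R X + t; the wrist camera has in their place "tool_from_camera" (4x4, takes a point from camera to tool coordinates, whose origin is the TCP and whose axes are the tool frame's). Camera axes: x right, y down, z forward; pixel columns grow to the right and rows downward; lengths in m; the calibration is good to about 2 mm. A picture is of the moment at which its call begins: read the wrist's pose just before it. camera_params takes no time and is no camera call.
- arm.sign_off(): hands the job in, once; it reports no verdict.
The state is a dict: "clock": time; "joints": joint angles; "dq": joint speeds; "joint_efforts": joint torques, N m; "position": TCP position; "ee_rot": TCP orientation; "force": force on the tool from outside, world axes, zero at the start; "ft_torque": the same for the moment, N m; "width": opening from 0.0 (shut) to 1.0 (fully open).
Only numpy, scipy, OpenCV 4.12 (cv2) and the standard library are available. Lean on these libraries where they do the work, as an engineer would, in place of code of your own. Each camera call takes 0.05 s, during which the arm holds its last target.

### The job

Turn the drum of the glass-thickness selector by its orange finned wheel until the number 6 stands in the middle of the window, then push the red-handled bolt fully home so that it locks the drum there. Do not force the wheel or the bolt, and leave the things lying around it where they are.

Things in the scene. Friction and masses are not known exactly. Their poses are not given: they have to be found in the camera images.
- selector: Grey unit screwed to the bench; dark base plate 260 x 190 x 12 mm. Origin on the bench under the drum's axis; z up, x roughly away from the robot, y left. Drum axis along its y, 85 mm up. A hood (x -65 to 65, y 2 to 78 mm, top at 139 mm) covers the number band; the finned wheel stands free beside it. A bearing post stands at y -66 to -78 mm, up to 97 mm.
- window (a point): Middle of the window in the hood's top, 34 x 36 mm with a black rim, open upwards; at selector (0, 30, 139) mm. One black numeral (23 mm tall, on white) is seen in it; it reads upright from the bolt's side: its top points to selector -x.
- wheel_centre (a point): Centre of the finned wheel, on the drum's axis, at selector (0, -40, 85) mm. Black hub, radius 32 mm; six orange plastic fins, one every 60 degrees, stand out radially to radius 65 mm, each 8 mm thick and 34 mm wide along the axis (selector y -57 to -23 mm): pinch one from above or push it.
- drum (a joint): Angle of drum and wheel (rad) about the selector's +y: grows as the wheel's top moves to selector +x. At 0 numeral 1 is in mid-window and one fin points straight up; numeral n at 0.785 x (n-1), so 6 at 3.927. Numerals 1 to 8, stops at -0.3 and 5.8. Turns stiffly (0.13 N m, about 2.5 N at a fin), stays where left. The fins bear at most 40 N.
- bolt (a joint): Travel of the locking bolt (m), 0 drawn out, growing towards the selector's -x, into the drum. Its round nose drops between two of eight pins inside the drum (one place per numeral), wedging the drum the last few degrees into line, to a solid stop near 0.0145: fully home. Sliding takes 10 N, seating it fully 16 to 22 N; it must never bear over 35 N. Stays where left.
- bolt_handle (a point): Middle of the upright red bolt handle, at the height to push it: a round post 16 mm thick standing from 85 to 140 mm above the bench at selector x 105 mm less the bolt travel, y 58 mm; this point is 113 mm above the bench. Behind it (selector +x) the space is free above 75 mm.
- cleaner: White plastic bottle with a blue cap, 60 mm across, 170 mm tall; origin under its middle. Leave alone.
- tape_roll: Blue roll, 96 mm across, 40 mm tall, lying flat; origin under its middle. Leave alone.
- carton: Small cardboard carton 90 x 60 x 50 mm; origin under its middle. Leave alone.

How it is judged:
On the way, in this order (a step that is already met when the one before it is completed fails the run):
1. 6 stands in the window (within 0.15 rad) while the bolt is still drawn out (value of joint drum between 3.777 and 4.077 rad and value of joint bolt below 0.005 m), for 0.2 s.
2. the bolt is home and the drum is in line with it (value of joint drum between 3.867 and 3.987 rad and value of joint bolt above 0.0136 m), for 0.2 s.
At the end, for the whole second after the job is handed in: 6 stands in the middle of the window (drum within 0.06 rad of 3.927) and the bolt is fully home (travel over 13.6 mm) (all of step 2); the robot touches nothing.
It fails at once if the bolt is forced (over 35 N) (contact force between the fingers and bolt above 35 N).
It fails at once if the drum or its fins are forced (over 40 N) (contact force between the fingers and drum above 40 N).
It fails at once if a bystander is moved (over 15 mm) (distance of any of cleaner, tape_roll, carton from where it was at the start of the episode above 0.015 m).
It also fails if it takes over 72 s, if anything falls off the work surface, if the arm or the gripper's body presses on something with over 40 N, if the wrist force passes 120 N, or if a joint passes its speed limit or range.

## Working session

There is one attempt and no reset: what is moved stays moved. The work goes in short steps, Python scripts to look and compute and a tool call to move; the robot and the scene stay as the last step left them, time stands still between calls to the robot, and variables do not carry over. Pictures are saved under pics/ and viewed, and the job is handed in when it is done.

Besides the shell and the picture viewer there is one more tool, called by a JSON object that holds its "api" and its "payload", one argument or row to a line. move_arm: Moves the arm, as the interface text tells. Its arguments: {"type":"object","properties":{"series":{"type":"array","items":{"type":"object","properties":{"x":{"type":"number"},"y":{"type":"number"},"z":{"type":"number"},"rx":{"type":"number"},"ry":{"type":"number"},"rz":{"type":"number"}}}},"jaw":{"type":"number"},"newtons":{"type":"number"}},"required":["series"]}

```bash
mkdir -p pics; ls
python3 - <<'E'
from cell import arm
import cv2
print(arm.observe())
for n in ("scene","side","wrist"):
    cv2.imwrite(f"pics/{n}0.png",arm.get_image(n))
    p=arm.camera_params(n); print(n,p)
E
```

```text
pics
{'clock': 0.0, 'joints': array([ 1.24336336,  0.4352029 ,  0.02496077,  1.57411977, -0.01161631,
        1.13401119, -0.07514947]), 'dq': array([ 4.81913585e-07, -9.80030009e-07, -7.86680535e-04, -9.90408580e-04,
        7.86866310e-04, -3.82532991e-04, -1.23278114e-03]), 'joint_efforts': array([-2.04864955e-03, -6.67869115e+01,  9.83426683e-01, -3.14467621e+01,
       -6.08344423e-02,  4.28422261e-02,  9.61159481e-05]), 'position': array([ 0.13917429, -0.60875646,  0.22154855]), 'ee_rot': array([-1.30622411,  1.0430399 , -1.04083047]), 'force': array([ 0.27911462,  0.63067455, -0.19778548]), 'ft_torque': array([-0.00964662,  0.02284106,  0.02619132]), 'width': 0.9994503690797065}
scene {'K': array([[446.02170584,   0.        , 317.36211416],
       [  0.        , 446.02170584, 205.86786395],
       [  0.        ,   0.        ,   1.        ]]), 'R': array([[ 0.59989029,  0.80006921,  0.00457065],
       [ 0.45988447, -0.34013449, -0.82025289],
       [-0.65470445,  0.49416372, -0.57198278]]), 't': array([-0.38031315, -0.1792139 ,  1.30219569])}
side {'K': array([[397.96167363,  
[... 164 characters left out ...]
90109, -0.02089221],
       [-0.21346761, -0.42887266, -0.87778119],
       [ 0.35172115,  0.80450515, -0.478606  ]]), 't': array([-0.55602427,  0.24232896,  0.79825414])}
wrist {'K': array([[291.68798207,   0.        , 318.80919432],
       [  0.        , 291.68798207, 199.96951496],
       [  0.        ,   0.        ,   1.        ]]), 'tool_from_camera': array([[ 9.99999924e-01,  3.44394932e-04,  1.80565171e-04,
        -8.72267868e-04],
       [-8.33742644e-05, -2.63656364e-01,  9.64616667e-01,
        -1.62992679e-01],
       [ 3.79816248e-04, -9.64616609e-01, -2.63656315e-01,
         7.06022431e-02],
       [ 0.00000000e+00,  0.00000000e+00,  0.00000000e+00,
         1.00000000e+00]])}
```

View pics/scene0.png

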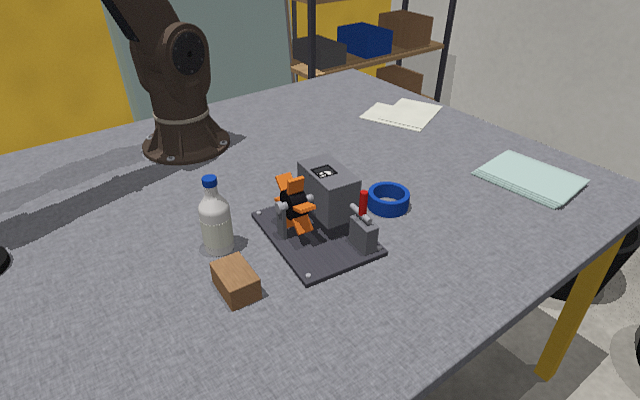

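View pics/side0.png

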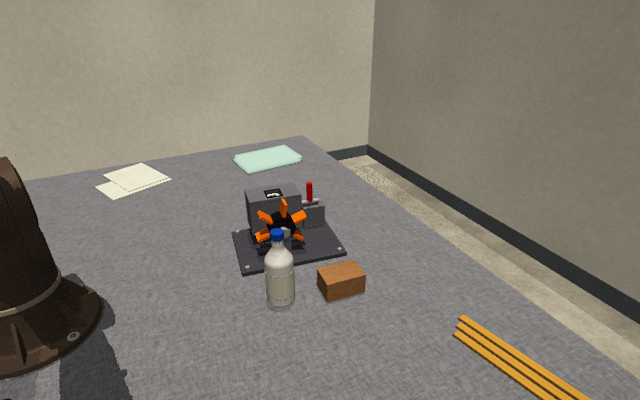

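View pics/wrist0.png

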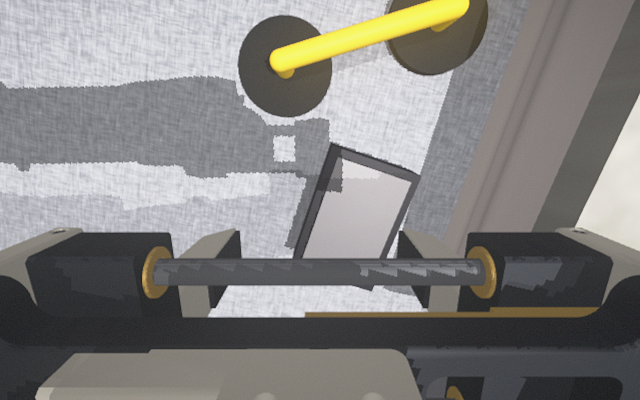

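Run:
```python
from scipy.spatial.transform import Rotation as R
import numpy as np
print(R.from_rotvec([-1.30622411,  1.0430399 , -1.04083047]).as_matrix().round(3))
```

```text
[[ 0.223 -0.     0.975]
 [-0.975  0.002  0.223]
 [-0.002 -1.    -0.   ]]
```

The scene camera shows the selector at about (320,215), with the fins at (292,205), the handle at (363,202) and the window at (323,172). In the side view the bottle partly hides the wheel. I'll zoom in.

Run:
```python
import cv2
a=cv2.imread("pics/scene0.png")[150:290,240:400]
cv2.imwrite("pics/z1.png",cv2.resize(a,None,fx=4,fy=4,interpolation=cv2.INTER_CUBIC)[:560])
a=cv2.imread("pics/side0.png")[175:275,225:350]
cv2.imwrite("pics/z2.png",cv2.resize(a,None,fx=6,fy=6,interpolation=cv2.INTER_CUBIC))
```

```text
(no output)
```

View pics/z1.png

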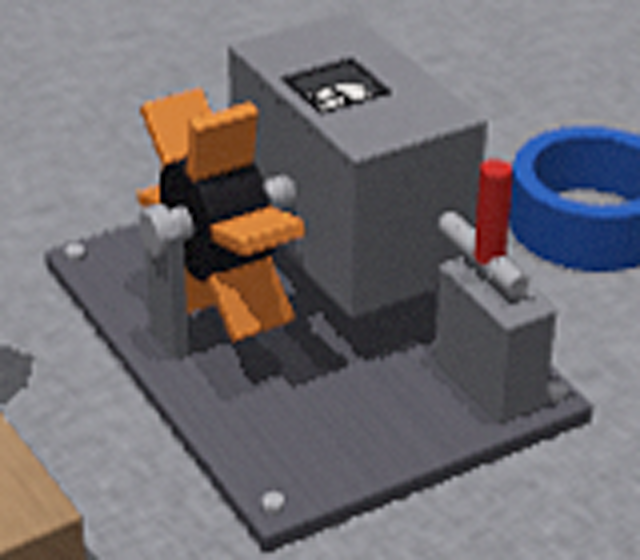

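View pics/z2.png

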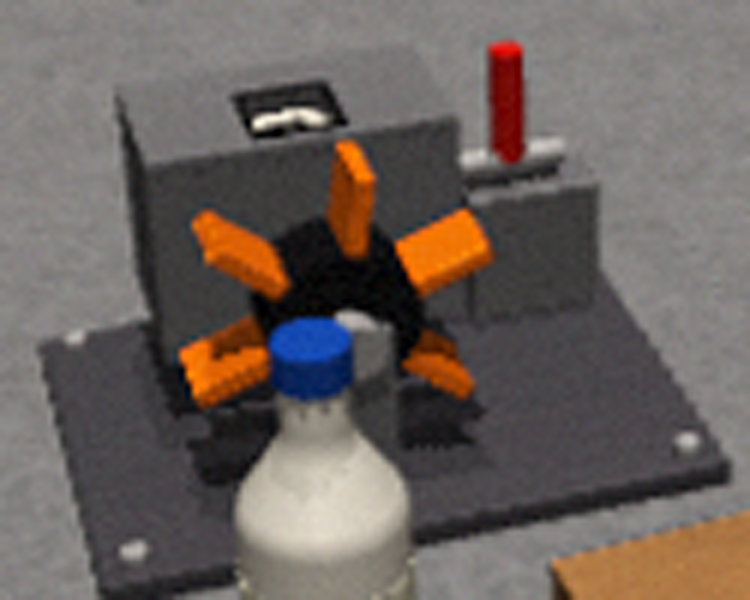

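```bash
cat > h.py <<'E'
import numpy as np, cv2
from cell import arm
from scipy.spatial.transform import Rotation as Ro
from scipy.optimize import least_squares
def ray(n,uv):
    p=arm.camera_params(n); K,R,t=p["K"],np.array(p["R"]),np.array(p["t"])
    return -R.T@t, R.T@np.linalg.inv(K)@np.r_[uv,1]
def onz(n,uv,z):
    o,d=ray(n,uv); return o+d*(z-o[2])/d[2]
def proj(n,X):
    p=arm.camera_params(n); c=np.array(p["R"])@X+p["t"]; c=p["K"]@c; return c[:2]/c[2]
E
python3 - <<'E'
from h import *
S=lambda a,b:(240+a/4-.4,150+b/4-.4); D=lambda a,b:(225+a/6-.4,175+b/6-.4)
pts=[("scene",(-65,2,139),S(230,48)),("scene",(65,2,139),S(357,162)),("scene",(65,78,139),S(486,124)),("scene",(0,30,139),S(336,84)),("scene",(105,58,140),S(496,166)),
("side",(-65,2,139),D(148,168)),("side",(65,2,139),D(457,122)),("side",(-65,78,139),D(118,88)),("side",(0,30,139),D(290,109)),("side",(105,58,140),D(505,47))]
for n,l,uv in pts: print(n,l,onz(n,uv,l[2]/1e3).round(4))
A=np.array([l[:2] for n,l,_ in pts])/1e3; B=np.array([onz(n,uv,l[2]/1e3)[:2] for n,l,uv in pts])
f=lambda q:((A@np.array([[np.cos(q[2]),np.sin(q[2])],[-np.sin(q[2]),np.cos(q[2])]])+q[:2])-B).ravel()
r=least_squares(f,[.5,0,0]);print(r.x,(r.fun.reshape(-1,2)*1e3).round(1))
# others
im=cv2.imread("pics/scene0.png")
for nm,uv,z in (("tape",(389,188),.04),("cleanerbase",(217,246),0),("cart",(235,268),.05)): print(nm,onz("scene",uv,z).round(3))
print("capside",onz("side",(277,234),.17),onz("scene",(209,180),.17))
E
```

```text
scene (-65, 2, 139) [0.4803 0.0611 0.139 ]
scene (65, 2, 139) [0.607  0.0468 0.139 ]
scene (65, 78, 139) [0.6176 0.119  0.139 ]
scene (0, 30, 139) [0.543  0.0833 0.139 ]
scene (105, 58, 140) [0.65   0.0966 0.14  ]
side (-65, 2, 139) [0.4793 0.0596 0.139 ]
side (65, 2, 139) [0.605  0.0415 0.139 ]
side (-65, 78, 139) [0.4886 0.1352 0.139 ]
side (0, 30, 139) [0.5475 0.0836 0.139 ]
side (105, 58, 140) [0.651  0.0963 0.14  ]
[ 0.54193573  0.05109889 -0.12207655] [[-2.6 -0.1]
 [-0.3 -1.6]
 [-1.6  1.6]
 [ 2.6 -2.4]
 [ 3.2 -0.7]
 [-1.6  1.4]
 [ 1.7  3.7]
 [-1.7  1.2]
 [-1.9 -2.7]
 [ 2.3 -0.5]]
tape [0.564 0.261 0.04 ]
cleanerbase [ 0.469 -0.137  0.   ]
cart [ 0.602 -0.161  0.05 ]
capside [ 0.47640971 -0.14681232  0.17      ] [ 0.4870124  -0.13900293  0.17      ]
```

The selector is at (0.542, 0.051) with yaw -0.122, with residuals under 4 mm. I'll turn the tool so its x runs along selector x. That puts the camera over the hood.

{"api": "move_arm", "payload": {
  "series": [
    {"y":-1,"ry":-0.175},
    {"y":-1,"ry":-0.175},
    {"y":-1,"ry":-0.175},
    {"y":-1,"ry":-0.175},
    {"ry":-0.175},
    {"ry":-0.175},
    {"ry":-0.175},
    {}
  ]
}}

```text
invalid input
```

{"api": "move_arm", "payload": {
  "series": [
    {"x":0,"y":-1,"z":0,"rx":0,"ry":-0.175,"rz":0},
    {"x":0,"y":-1,"z":0,"rx":0,"ry":-0.175,"rz":0},
    {"x":0,"y":-1,"z":0,"rx":0,"ry":-0.175,"rz":0},
    {"x":0,"y":-1,"z":0,"rx":0,"ry":-0.175,"rz":0},
    {"x":0,"y":0,"z":0,"rx":0,"ry":-0.175,"rz":0},
    {"x":0,"y":0,"z":0,"rx":0,"ry":-0.175,"rz":0},
    {"x":0,"y":0,"z":0,"rx":0,"ry":-0.175,"rz":0},
    {"x":0,"y":0,"z":0,"rx":0,"ry":0,"rz":0}
  ]
}}

```text
clock: 1.15
position: [0.1386, -0.6072, 0.2601]
ee_rot: [-1.563, 0.067, -0.063]
force: [0.0, 0.6, -0.5]
width: 1.001
```

```bash
cat >> h.py <<'E'
O=np.array([.5419,.0511,0]);YAW=-.122
Rs=Ro.from_euler('z',YAW).as_matrix()
def sel2w(p): return O+Rs@(np.array(p)/1e3)
def w2sel(X): return Rs.T@(np.array(X)-O)*1e3
RT=Rs@np.array([[1,0,0],[0,0,1],[0,-1,0]])  # tool x=selx, y=down, z=sely
def state():
    s=arm.observe(); R=Ro.from_rotvec(s["ee_rot"]).as_matrix()
    print("t",round(s["clock"],2),"sel mm",w2sel(s["position"]).round(1),"F(sel)",(Rs.T@s["force"]).round(1),"w",round(s["width"],3),"rot err (tool, to nominal)",Ro.from_matrix(R.T@RT).as_rotvec().round(3))
    return s,R
def go(p,Rt=RT):
    s,R=state(); print("delta cm",(R.T@(sel2w(p)-s["position"])*100).round(2),"rot",Ro.from_matrix(R.T@Rt).as_rotvec().round(3))
E
python3 - <<'E'
from h import *
go((0,-40,250))
E
```

```text
t 1.15 sel mm [-320.2 -702.5  260.1] F(sel) [-0.   0.6 -0.5] w 1.001 rot err (tool, to nominal) [-0.007  0.039 -0.003]
delta cm [34.57  1.33 64.95] rot [-0.007  0.039 -0.003]
```

{"api": "move_arm", "payload": {
  "series": [
    {"x":2.9,"y":0,"z":5.4,"rx":0,"ry":0.039,"rz":0},
    {"x":2.9,"y":0,"z":5.4,"rx":0,"ry":0,"rz":0},
    {"x":2.9,"y":0,"z":5.4,"rx":0,"ry":0,"rz":0},
    {"x":2.9,"y":0,"z":5.4,"rx":0,"ry":0,"rz":0},
    {"x":2.9,"y":0,"z":5.4,"rx":0,"ry":0,"rz":0},
    {"x":2.9,"y":0,"z":5.4,"rx":0,"ry":0,"rz":0},
    {"x":2.9,"y":0,"z":5.4,"rx":0,"ry":0,"rz":0},
    {"x":2.9,"y":0,"z":5.4,"rx":0,"ry":0,"rz":0},
    {"x":2.9,"y":0,"z":5.4,"rx":0,"ry":0,"rz":0},
    {"x":2.9,"y":0,"z":5.4,"rx":0,"ry":0,"rz":0},
    {"x":2.9,"y":0,"z":5.4,"rx":0,"ry":0,"rz":0},
    {"x":0,"y":0,"z":0,"rx":0,"ry":0,"rz":0}
  ]
}}

```text
clock: 2.65
position: [0.5488, -0.0538, 0.2619]
ee_rot: [-1.558, 0.148, -0.147]
force: [-1.3, -0.2, -0.7]
width: 1.003
```

Run:
```python
from h import *
go((0,-40,250))
cv2.imwrite("pics/wrist1.png",arm.get_image("wrist"))
```

```text
t 2.65 sel mm [  19.6 -103.3  261.9] F(sel) [-1.3 -0.4 -0.7] w 1.003 rot err (tool, to nominal) [-0.008 -0.066 -0.001]
delta cm [-2.38  1.24  6.17] rot [-0.008 -0.066 -0.001]
```

View pics/wrist1.png

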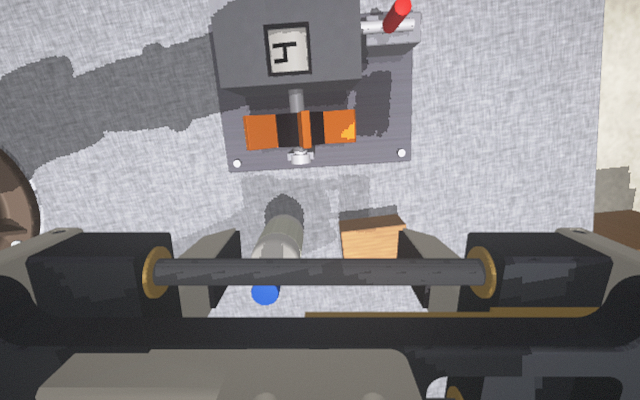

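Run:
```python
import cv2,numpy as np
im=cv2.imread("pics/wrist1.png")
a=im[0:180,200:430]
cv2.imwrite("pics/z3.png",cv2.resize(a,None,fx=3.4,fy=3.3,interpolation=cv2.INTER_CUBIC))
b=cv2.rotate(im[15:85,255:320],cv2.ROTATE_90_CLOCKWISE)
cv2.imwrite("pics/z4.png",cv2.resize(b,None,fx=6,fy=6,interpolation=cv2.INTER_CUBIC))
```

```text
(no output)
```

View pics/z3.png

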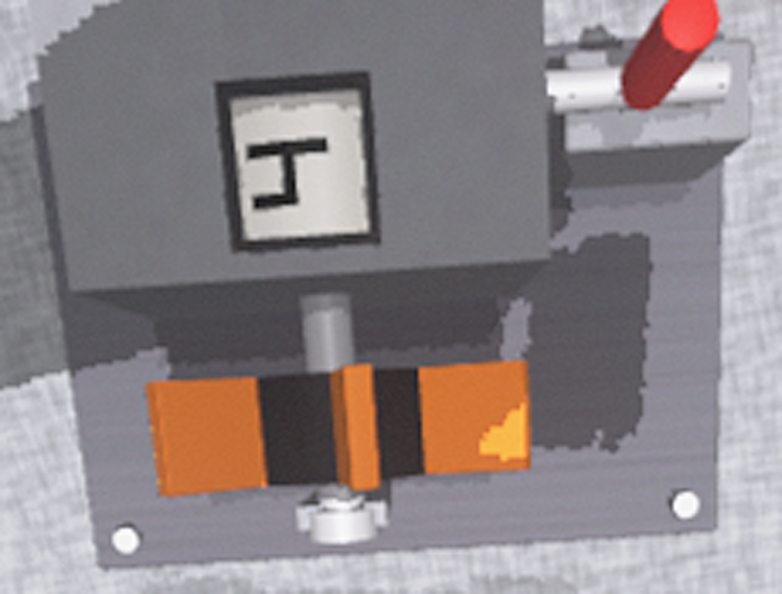

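View pics/z4.png

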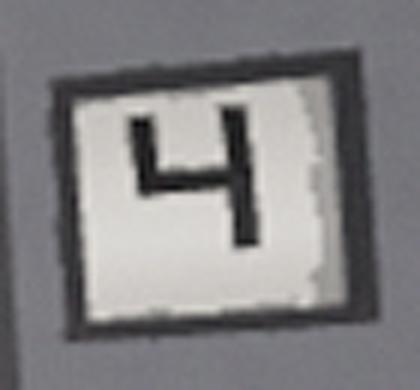

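The window shows a 4, displaced a few mm towards -x, so the drum is a bit below 2.356. I'll check the pose and the fin angle from this view.

```bash
cat >> h.py <<'E'
def wray(uv,s=None):
    s=s or arm.observe(); p=arm.camera_params("wrist"); T=np.array(p["tool_from_camera"])
    R=Ro.from_rotvec(s["ee_rot"]).as_matrix()
    return s["position"]+R@T[:3,3], R@T[:3,:3]@np.linalg.inv(p["K"])@np.r_[uv,1]
def wz(uv,z):
    o,d=wray(uv); return w2sel(o+d*(z-o[2])/d[2])
E
python3 - <<'E'
from h import *
Z=lambda a,b:(200+a/3.4-.4,b/3.3-.4)
print("win",wz(Z(299,162),.139)); print("handle",wz(Z(692,25),.140))
for c in ((70,290),(548,262)): print("hood corner",wz(Z(*c),.139))
for c in ((345,366),(372,366),(352,490),(378,486)): print("fin top",wz(Z(*c),.149))
for c in ((245,150),(327,145)): print("numeral",wz(Z(*c),.137))
E
```

```text
win [ -0.57863846  29.15419686 139.        ]
handle [101.72496233  54.3488075  140.        ]
hood corner [-65.61018278   1.0986156  139.        ]
hood corner [ 63.76174039  -0.53593426 139.        ]
fin top [  7.60967886 -24.65404063 149.        ]
fin top [ 14.78429616 -25.14747497 149.        ]
fin top [  6.70278153 -58.28951941 149.        ]
fin top [ 13.92257241 -57.66204103 149.        ]
numeral [-14.6593707   33.54313054 137.        ]
numeral [  7.00321303  33.2719159  137.        ]
```

The drum reads about 2.26 rad by fin and by numeral. I'll push the fin at about -50° round to about +45° with closed, vertical fingers, starting on its -x side.

{"api": "move_arm", "payload": {
  "jaw": 0,
  "newtons": 20,
  "series": [
    {"x":0,"y":0,"z":0,"rx":-0.008,"ry":-0.066,"rz":0},
    {"x":-4,"y":0.5,"z":2,"rx":0,"ry":0,"rz":0},
    {"x":-4,"y":1,"z":2,"rx":0,"ry":0,"rz":0},
    {"x":-2,"y":1.5,"z":2,"rx":0,"ry":0,"rz":0},
    {"x":0,"y":2,"z":0,"rx":0,"ry":0,"rz":0},
    {"x":0,"y":0,"z":0,"rx":0,"ry":0,"rz":0}
  ]
}}

```text
clock: 3.45
position: [0.4504, 0.0084, 0.2097]
ee_rot: [-1.575, 0.124, -0.118]
force: [0.1, -0.1, 0.3]
width: 0.393
```

Run:
```python
from h import *
go((-80,-42,131))
cv2.imwrite("pics/wrist2.png",arm.get_image("wrist"))
```

```text
t 3.45 sel mm [-85.6 -53.5 209.7] F(sel) [ 0.1 -0.   0.3] w 0.393 rot err (tool, to nominal) [ 0.008 -0.032 -0.003]
delta cm [0.54 7.86 1.23] rot [ 0.008 -0.032 -0.003]
```

View pics/wrist2.png

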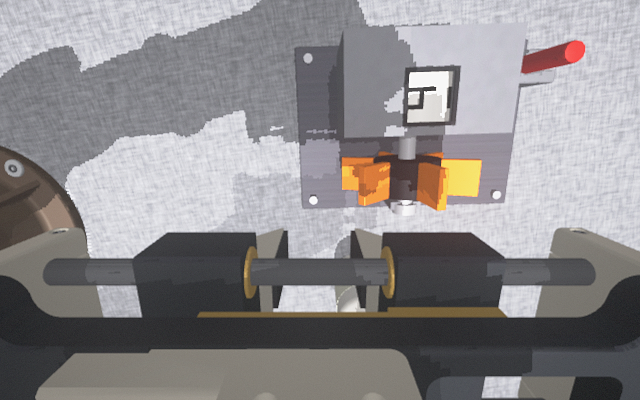

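The fingers are still closing and the view to the wheel is clear. I'll finish closing and descend.

{"api": "move_arm", "payload": {
  "series": [
    {"x":0,"y":1,"z":0.6,"rx":0,"ry":-0.032,"rz":0},
    {"x":0,"y":1,"z":0.6,"rx":0,"ry":0,"rz":0},
    {"x":0,"y":2,"z":0,"rx":0,"ry":0,"rz":0},
    {"x":0,"y":2,"z":0,"rx":0,"ry":0,"rz":0},
    {"x":0,"y":1.8,"z":0,"rx":0,"ry":0,"rz":0},
    {"x":0,"y":0,"z":0,"rx":0,"ry":0,"rz":0}
  ]
}}

```text
clock: 4.25
position: [0.4549, 0.0212, 0.1297]
ee_rot: [-1.574, 0.098, -0.098]
force: [-1.1, -0.1, 0.4]
width: 0.004
```

Run:
```python
from h import *
go((-80,-42,131))
cv2.imwrite("pics/side3.png",cv2.resize(arm.get_image("side")[140:280,200:370],None,fx=4,fy=4,interpolation=cv2.INTER_CUBIC))
```

```text
t 4.25 sel mm [-82.7 -40.3 129.7] F(sel) [-1.1 -0.2  0.4] w 0.004 rot err (tool, to nominal) [ 0.006 -0.002  0.   ]
delta cm [ 0.27 -0.13 -0.17] rot [ 0.006 -0.002  0.   ]
```

View pics/side3.png

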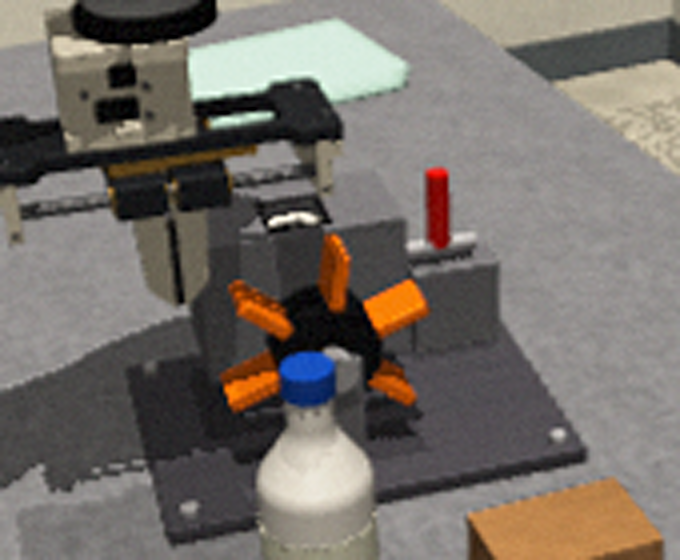

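{"api": "move_arm", "payload": {
  "series": [
    {"x":1.2,"y":-0.2,"z":0,"rx":0,"ry":0,"rz":0},
    {"x":1.2,"y":-0.4,"z":0,"rx":0,"ry":0,"rz":0},
    {"x":1.2,"y":-0.5,"z":0,"rx":0,"ry":0,"rz":0},
    {"x":1.2,"y":-0.5,"z":0,"rx":0,"ry":0,"rz":0},
    {"x":1.2,"y":-0.4,"z":0,"rx":0,"ry":0,"rz":0},
    {"x":0,"y":0,"z":0,"rx":0,"ry":0,"rz":0}
  ]
}}

```text
clock: 5.05
position: [0.5222, 0.0136, 0.1546]
ee_rot: [-1.573, 0.094, -0.104]
force: [-0.1, 0.4, -0.2]
width: 0.003
```

Run:
```python
from h import *
state()
a=cv2.resize(arm.get_image("side")[140:280,200:370],None,fx=3,fy=3,interpolation=cv2.INTER_CUBIC)
cv2.imwrite("pics/side4.png",a)
```

```text
t 5.05 sel mm [-15.  -39.6 154.6] F(sel) [-0.2  0.4 -0.2] w 0.003 rot err (tool, to nominal) [ 0.004 -0.004  0.007]
```

View pics/side4.png

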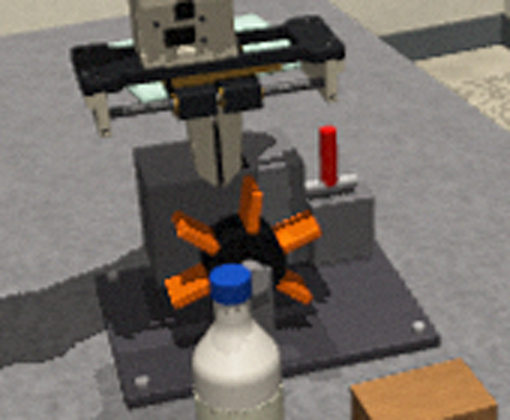

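Run:
```python
from h import *
im=arm.get_image("wrist"); cv2.imwrite("pics/wrist5.png",im)
```

```text
(no output)
```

View pics/wrist5.png

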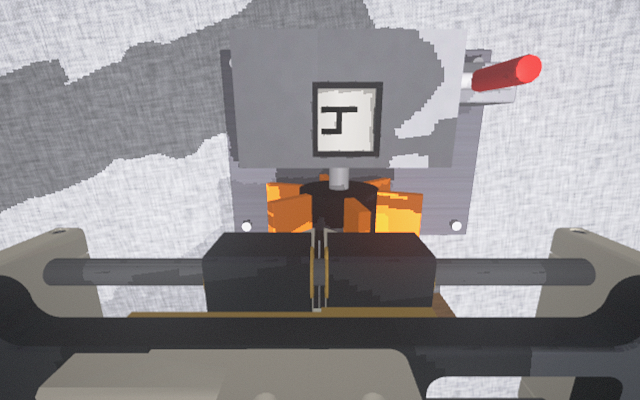

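Run:
```python
from h import *
state()
im=cv2.imread("pics/wrist5.png")
cv2.imwrite("pics/z5.png",cv2.resize(im[70:240,220:470],None,fx=3,fy=3,interpolation=cv2.INTER_CUBIC))
def wproj(p):
    s=arm.observe(); pr=arm.camera_params("wrist"); T=np.linalg.inv(pr["tool_from_camera"])
    R=Ro.from_rotvec(s["ee_rot"]).as_matrix(); X=T[:3,:3]@(R.T@(sel2w(p)-s["position"]))+T[:3,3]
    u=pr["K"]@X; return u[:2]/u[2]
for a in (-50,0,5,10,15,20):
    r=np.radians(a); print(a,[wproj((R_*np.sin(r),-23,85+R_*np.cos(r))).round(0) for R_ in (32,65)], [proj("side",sel2w((R_*np.sin(r),-57,85+R_*np.cos(r)))).round(0) for R_ in (32,65)])
```

```text
t 5.15 sel mm [-16.4 -39.6 154.1] F(sel) [-0.1 -0.5 -0.2] w 0.006 rot err (tool, to nominal) [ 0.005 -0.003  0.005]
-50 [array([308., 196.]), array([270., 204.])] [array([271., 224.]), array([260., 218.])]
0 [array([342., 200.]), array([347., 215.])] [array([281., 218.]), array([280., 205.])]
5 [array([346., 200.]), array([356., 214.])] [array([282., 218.]), array([283., 205.])]
10 [array([350., 200.]), array([365., 214.])] [array([284., 217.]), array([285., 205.])]
15 [array([354., 199.]), array([374., 213.])] [array([285., 218.]), array([288., 205.])]
20 [array([357., 199.]), array([382., 212.])] [array([286., 218.]), array([290., 205.])]
```

View pics/z5.png

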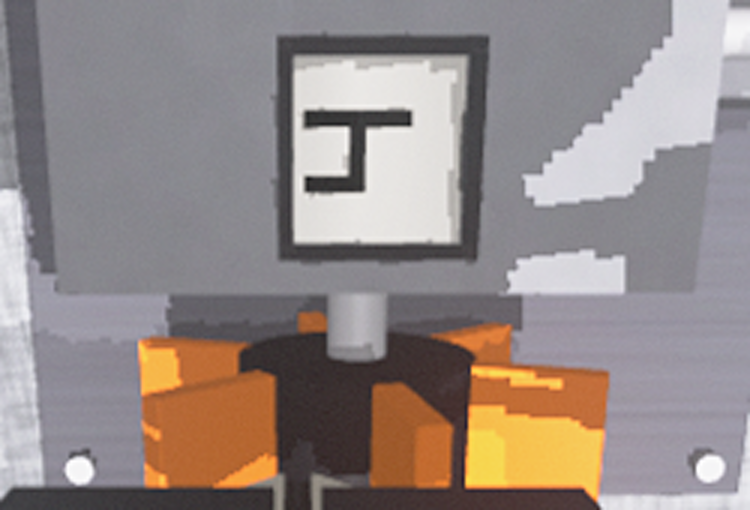

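The drum has not moved: still 4, top fin at 10°. The finger passed over the -50° fin and now stands left of the top fin, so I'll push that one lower.

{"api": "move_arm", "payload": {
  "series": [
    {"x":0,"y":0.6,"z":0,"rx":0,"ry":0,"rz":0},
    {"x":1,"y":0,"z":0,"rx":0,"ry":0,"rz":0},
    {"x":1,"y":0.1,"z":0,"rx":0,"ry":0,"rz":0},
    {"x":1,"y":0.2,"z":0,"rx":0,"ry":0,"rz":0},
    {"x":0,"y":0,"z":0,"rx":0,"ry":0,"rz":0}
  ]
}}

```text
clock: 5.78
position: [0.5519, 0.0097, 0.1443]
ee_rot: [-1.574, 0.095, -0.101]
force: [1.6, -0.2, 0.6]
width: 0.006
```

Run:
```python
from h import *
state()
im=arm.get_image("wrist")
cv2.imwrite("pics/z6.png",cv2.resize(im[70:240,150:470],None,fx=2.5,fy=2.5,interpolation=cv2.INTER_CUBIC))
cv2.imwrite("pics/side6.png",cv2.resize(arm.get_image("side")[140:280,200:370],None,fx=3,fy=3,interpolation=cv2.INTER_CUBIC))
```

```text
t 5.78 sel mm [ 15.  -39.9 144.3] F(sel) [1.6 0.  0.6] w 0.006 rot err (tool, to nominal) [ 0.005 -0.003  0.004]
```

View pics/z6.png

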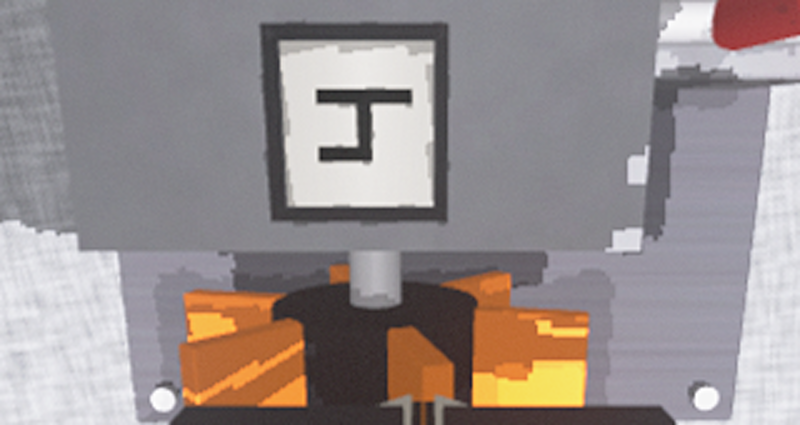

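View pics/side6.png

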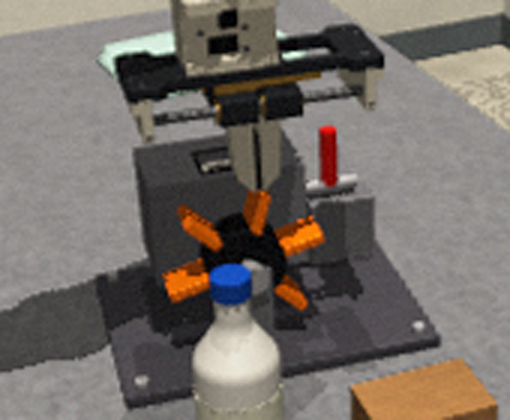

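Run:
```python
from h import *
for p in ((15,-40,125),(15,-40,144),(15,-40,150),(17,-57,148),(17,-23,148),(17,-40,148)):
    print(p,((proj("side",sel2w(p))-[200,140])*3).round(0))
```

```text
(15, -40, 125) [257. 211.]
(15, -40, 144) [255. 190.]
(15, -40, 150) [255. 183.]
(17, -57, 148) [263. 194.]
(17, -23, 148) [252. 175.]
(17, -40, 148) [258. 185.]
```

Run:
```python
from h import *
for p in ((-83,-40,130),(-83,-40,111)):
    print(p,((proj("side",sel2w(p))-[200,140])*4).round(0))
im=cv2.resize(arm.get_image("side")[175:225,260:320],None,fx=10,fy=10,interpolation=cv2.INTER_CUBIC)
cv2.imwrite("pics/s7.png",im)
```

```text
(-83, -40, 130) [176. 301.]
(-83, -40, 111) [179. 330.]
```

View pics/s7.png

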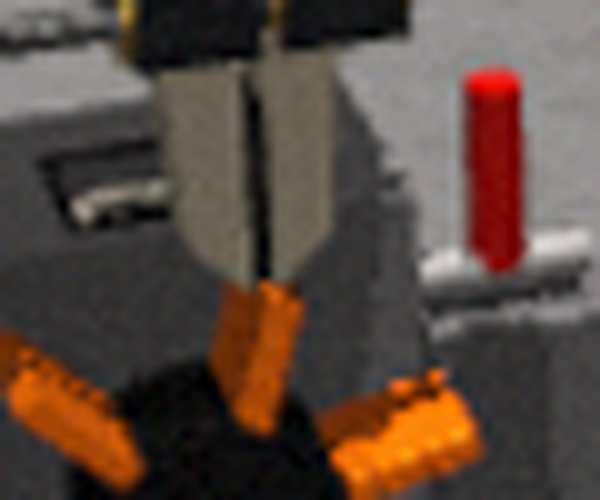

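Run:
```python
from h import *
a=arm.get_image("scene")
cv2.imwrite("pics/s8.png",cv2.resize(a[130:250,255:355],None,fx=5,fy=5,interpolation=cv2.INTER_CUBIC))
for p in ((15,-40,125),(15,-40,144)): print(((proj("scene",sel2w(p))-[255,130])*5).round(0))
```

```text
[207. 300.]
[206. 259.]
```

View pics/s8.png

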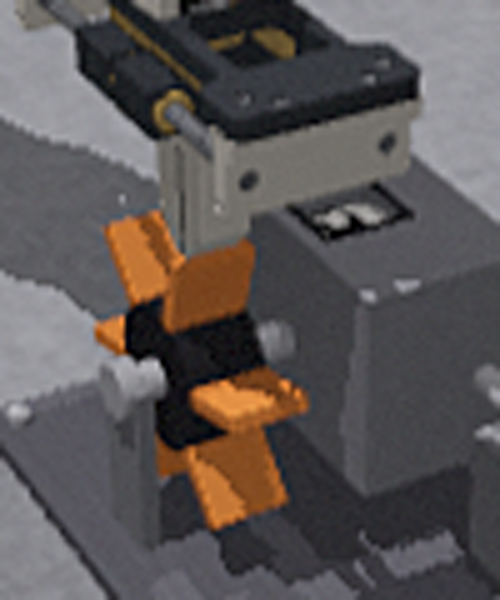

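The fingertip shows at about TCP height in both fixed views, not 19 mm below it. That explains the pass-over, and the 4 has moved only slightly so far. I'll back off, go lower and push again.

{"api": "move_arm", "payload": {
  "series": [
    {"x":-1.2,"y":0,"z":0,"rx":0,"ry":0,"rz":0},
    {"x":-1.2,"y":0.4,"z":0,"rx":0,"ry":0,"rz":0},
    {"x":0,"y":1.0,"z":0,"rx":0,"ry":0,"rz":0},
    {"x":0,"y":0,"z":0,"rx":0,"ry":0,"rz":0}
  ]
}}

```text
clock: 6.48
position: [0.5233, 0.0128, 0.1291]
ee_rot: [-1.575, 0.096, -0.099]
force: [-0.2, -0.6, 0.3]
width: 0.003
```

Run:
```python
from h import *
state()
cv2.imwrite("pics/s9.png",cv2.resize(arm.get_image("side")[140:280,200:370],None,fx=4,fy=4,interpolation=cv2.INTER_CUBIC))
```

```text
t 6.47 sel mm [-13.8 -40.3 129.1] F(sel) [-0.1 -0.6  0.3] w 0.003 rot err (tool, to nominal) [ 0.007 -0.002  0.002]
```

View pics/s9.png

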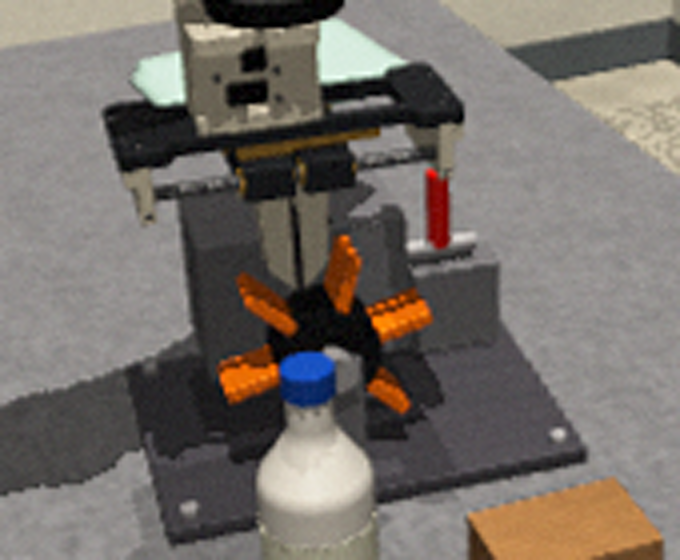

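{"api": "move_arm", "payload": {
  "series": [
    {"x":0.9,"y":0,"z":0,"rx":0,"ry":0,"rz":0},
    {"x":0.9,"y":0,"z":0,"rx":0,"ry":0,"rz":0},
    {"x":0.8,"y":0.1,"z":0,"rx":0,"ry":0,"rz":0},
    {"x":0.8,"y":0.3,"z":0,"rx":0,"ry":0,"rz":0},
    {"x":0,"y":0,"z":0,"rx":0,"ry":0,"rz":0}
  ]
}}

```text
clock: 7.15
position: [0.5601, 0.0084, 0.1249]
ee_rot: [-1.575, 0.097, -0.098]
force: [0.3, -0.1, 1.2]
width: 0.006
```

Run:
```python
from h import *
state()
a=cv2.resize(arm.get_image("side")[140:280,200:370],(680,400),interpolation=cv2.INTER_CUBIC)
cv2.imwrite("pics/s10.png",a)
im=arm.get_image("wrist")
cv2.imwrite("pics/z10.png",cv2.resize(im[30:240,150:470],None,fx=2.5,fy=2.5,interpolation=cv2.INTER_CUBIC))
```

```text
t 7.15 sel mm [ 23.3 -40.1 124.9] F(sel) [ 0.3 -0.1  1.2] w 0.006 rot err (tool, to nominal) [ 0.006 -0.002  0.001]
```

View pics/s10.png

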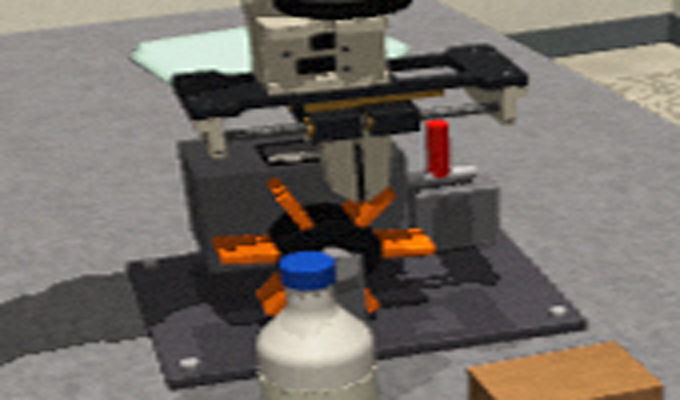

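View pics/z10.png

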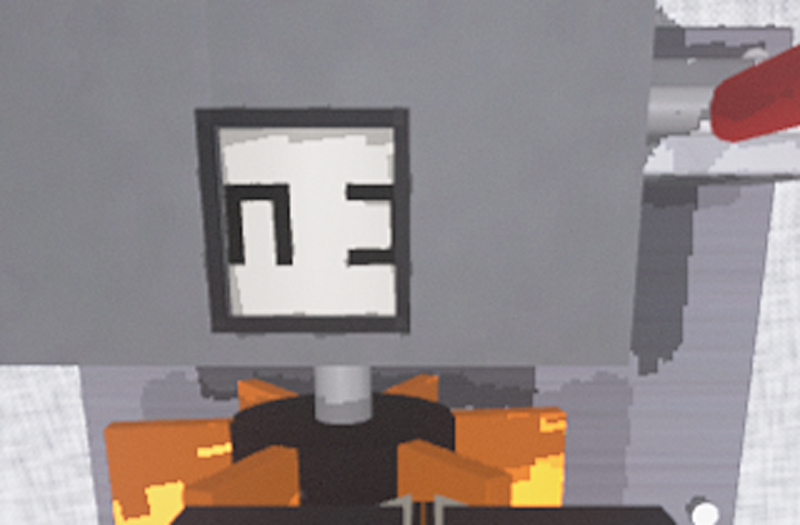

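Fins now stand at about ±30°, and the window is between 4 and 5. That's the right direction. I'll push a little more, then go back up over the next fin to its -x side.

{"api": "move_arm", "payload": {
  "series": [
    {"x":0.5,"y":0.3,"z":0,"rx":0,"ry":0,"rz":0},
    {"x":0.4,"y":0.3,"z":0,"rx":0,"ry":0,"rz":0},
    {"x":0,"y":0,"z":0,"rx":0,"ry":0,"rz":0},
    {"x":-0.8,"y":-1.0,"z":0,"rx":0,"ry":0,"rz":0},
    {"x":0,"y":-2.5,"z":0,"rx":0,"ry":0,"rz":0},
    {"x":-1.5,"y":-1,"z":0,"rx":0,"ry":0,"rz":0},
    {"x":-3,"y":0,"z":0,"rx":0,"ry":0,"rz":0},
    {"x":-2,"y":0,"z":0,"rx":0,"ry":0,"rz":0},
    {"x":0,"y":0,"z":0,"rx":0,"ry":0,"rz":0}
  ]
}}

```text
clock: 8.38
position: [0.4904, 0.0174, 0.1669]
ee_rot: [-1.576, 0.094, -0.099]
force: [1.3, -1.3, 0.1]
width: 0.006
```

```bash
cat >> h.py <<'E'
def wproj(p):
    s=arm.observe(); pr=arm.camera_params("wrist"); T=np.linalg.inv(pr["tool_from_camera"])
    R=Ro.from_rotvec(s["ee_rot"]).as_matrix(); X=T[:3,:3]@(R.T@(sel2w(p)-s["position"]))+T[:3,3]
    u=pr["K"]@X; return u[:2]/u[2]
E
python3 - <<'E'
from h import *
state()
a=cv2.resize(arm.get_image("side")[140:280,200:370],(680,400),interpolation=cv2.INTER_CUBIC)
cv2.imwrite("pics/s11.png",a)
im=arm.get_image("wrist")
cv2.imwrite("pics/z11.png",cv2.resize(im[30:240,220:540],None,fx=2.5,fy=2.5,interpolation=cv2.INTER_CUBIC))
for a in range(-25,-5,5):
    r=np.radians(a); print(a,((wproj((65*np.sin(r),-23,85+65*np.cos(r)))-[220,30])*2.5).round(0))
E
```

```text
t 8.38 sel mm [-47.  -39.7 166.9] F(sel) [ 1.5 -1.1  0.1] w 0.006 rot err (tool, to nominal) [ 0.008 -0.001  0.003]
-25 [314. 439.]
-20 [335. 441.]
-15 [356. 443.]
-10 [378. 444.]
```

View pics/s11.png

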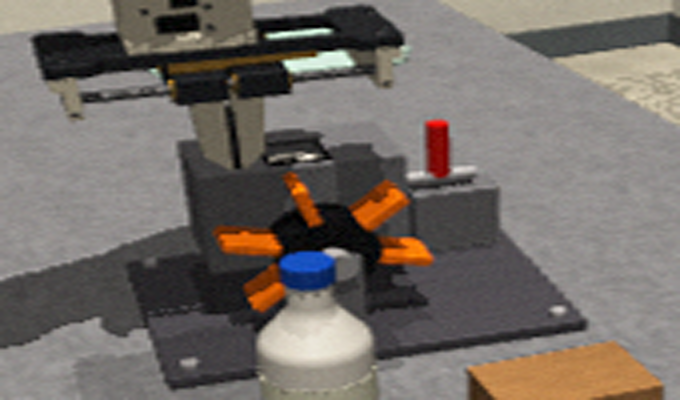

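View pics/z11.png

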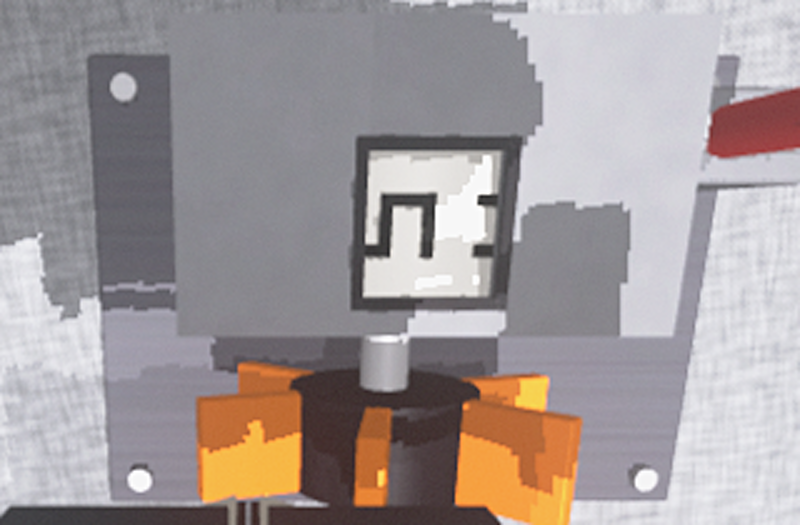

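The fin is at about -20° (drum about 160°), with 5 coming in. I'll go down behind this fin and push it to about +33° first.

{"api": "move_arm", "payload": {
  "series": [
    {"x":-0.3,"y":1.5,"z":0,"rx":0,"ry":0,"rz":0},
    {"x":0,"y":1.6,"z":0,"rx":0,"ry":0,"rz":0},
    {"x":0,"y":0.4,"z":0,"rx":0,"ry":0,"rz":0},
    {"x":1,"y":0,"z":0,"rx":0,"ry":0,"rz":0},
    {"x":1,"y":0,"z":0,"rx":0,"ry":0,"rz":0},
    {"x":1,"y":0,"z":0,"rx":0,"ry":0,"rz":0},
    {"x":1,"y":0,"z":0,"rx":0,"ry":0,"rz":0},
    {"x":1,"y":0,"z":0,"rx":0,"ry":0,"rz":0},
    {"x":0.9,"y":0.1,"z":0,"rx":0,"ry":0,"rz":0},
    {"x":0,"y":0,"z":0,"rx":0,"ry":0,"rz":0}
  ]
}}

```text
clock: 9.72
position: [0.5526, 0.0093, 0.1272]
ee_rot: [-1.575, 0.097, -0.099]
force: [-0.5, 0.3, 0.3]
width: 0.009
```

Run:
```python
from h import *
state()
a=cv2.resize(arm.get_image("side")[140:280,200:370],(680,400),interpolation=cv2.INTER_CUBIC)
cv2.imwrite("pics/s12.png",a)
im=arm.get_image("wrist")
cv2.imwrite("pics/z12.png",cv2.resize(im[30:240,170:490],None,fx=2.5,fy=2.5,interpolation=cv2.INTER_CUBIC))
```

```text
t 9.72 sel mm [ 15.7 -40.2 127.2] F(sel) [-0.6  0.2  0.3] w 0.009 rot err (tool, to nominal) [ 0.006 -0.003  0.002]
```

View pics/s12.png

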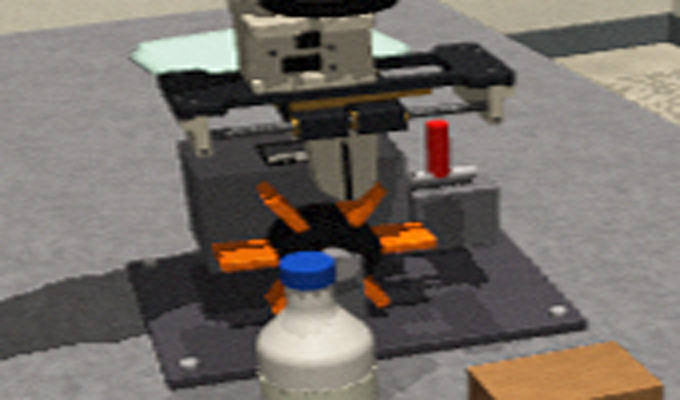

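View pics/z12.png

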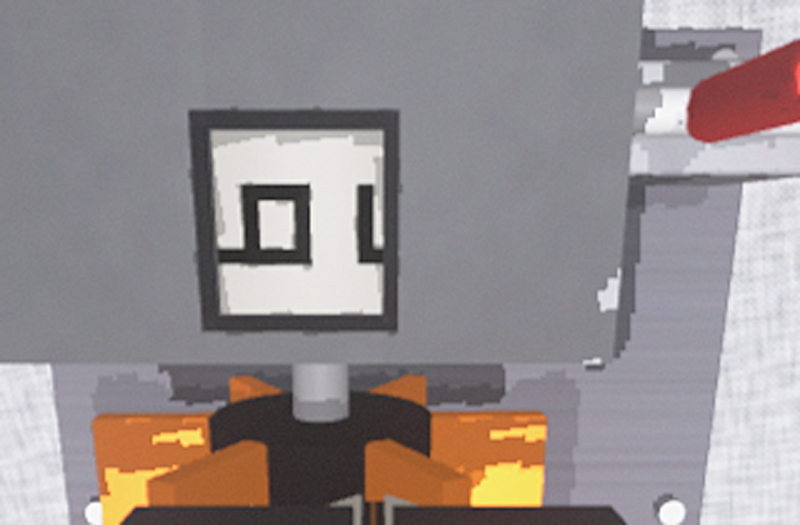

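6 is coming in from the left, with fins at about ±30° (drum about 210°). I need about 15° more.

{"api": "move_arm", "payload": {
  "series": [
    {"x":0.5,"y":0.2,"z":0,"rx":0,"ry":0,"rz":0},
    {"x":0.5,"y":0.3,"z":0,"rx":0,"ry":0,"rz":0},
    {"x":0,"y":0,"z":0,"rx":0,"ry":0,"rz":0}
  ]
}}

```text
clock: 10.2
position: [0.5621, 0.0083, 0.1222]
ee_rot: [-1.575, 0.097, -0.098]
force: [-0.5, -0.3, 0.1]
width: 0.008
```

Run:
```python
from h import *
state()
im=arm.get_image("wrist")
cv2.imwrite("pics/z13.png",cv2.resize(im[30:240,150:470],None,fx=2.5,fy=2.5,interpolation=cv2.INTER_CUBIC))
```

```text
t 10.2 sel mm [ 25.2 -40.  122.2] F(sel) [-0.5 -0.4  0.1] w 0.008 rot err (tool, to nominal) [ 0.007 -0.002  0.001]
```

View pics/z13.png

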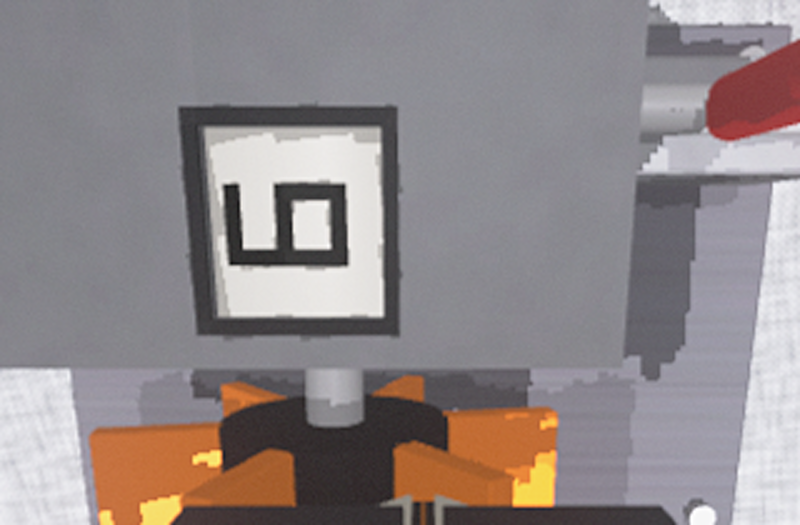

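Run:
```python
from h import *
f=lambda p:((wproj(p)-[150,30])*2.5).round(0)
for d in (210,215,220,225,230):
    print(d,[ (f((32*np.sin(r),-23,85+32*np.cos(r))),f((65*np.sin(r),-23,85+65*np.cos(r)))) for r in np.radians([d-180,d-240])])
for z in (.130,.133,.137):print([wz((150+c/2.5-.3,30+225/2.5-.3),z).round(1)[0] for c in (223,347,187,397)])
```

```text
210 [(array([386., 453.]), array([458., 494.])), (array([257., 453.]), array([149., 495.]))]
215 [(array([396., 451.]), array([480., 489.])), (array([266., 455.]), array([169., 499.]))]
220 [(array([405., 449.]), array([499., 484.])), (array([276., 456.]), array([191., 503.]))]
225 [(array([413., 447.]), array([516., 478.])), (array([286., 457.]), array([215., 506.]))]
230 [(array([420., 444.]), array([531., 471.])), (array([297., 458.]), array([241., 509.]))]
[np.float64(-15.9), np.float64(9.5), np.float64(-23.3), np.float64(19.7)]
[np.float64(-15.1), np.float64(9.8), np.float64(-22.3), np.float64(19.8)]
[np.float64(-14.1), np.float64(10.2), np.float64(-21.1), np.float64(20.0)]
```

The drum is at about 220–222°, so I'll push roughly 4° more.

{"api": "move_arm", "payload": {
  "series": [
    {"x":0.25,"y":0.2,"z":0,"rx":0,"ry":0,"rz":0},
    {"x":0.05,"y":0.05,"z":0,"rx":0,"ry":0,"rz":0}
  ]
}}

```text
clock: 10.5
position: [0.5652, 0.0079, 0.1199]
ee_rot: [-1.575, 0.096, -0.099]
force: [-2.4, 0.2, 2.0]
width: 0.002
```

Run:
```python
from h import *
state()
im=arm.get_image("wrist")
cv2.imwrite("pics/z14.png",cv2.resize(im[30:240,150:470],None,fx=2.5,fy=2.5,interpolation=cv2.INTER_CUBIC))
f=lambda p:((wproj(p)-[150,30])*2.5).round(0)
for d in (215,220,225,230):
    print(d,[ (f((65*np.sin(r),-23,85+65*np.cos(r)))) for r in np.radians([d-180,d-240])])
```

```text
t 10.5 sel mm [ 28.3 -40.1 119.9] F(sel) [-2.4 -0.1  2. ] w 0.002 rot err (tool, to nominal) [ 0.007 -0.002  0.002]
215 [array([466., 493.]), array([149., 504.])]
220 [array([486., 488.]), array([171., 508.])]
225 [array([503., 482.]), array([196., 511.])]
230 [array([518., 475.]), array([222., 514.])]
```

View pics/z14.png

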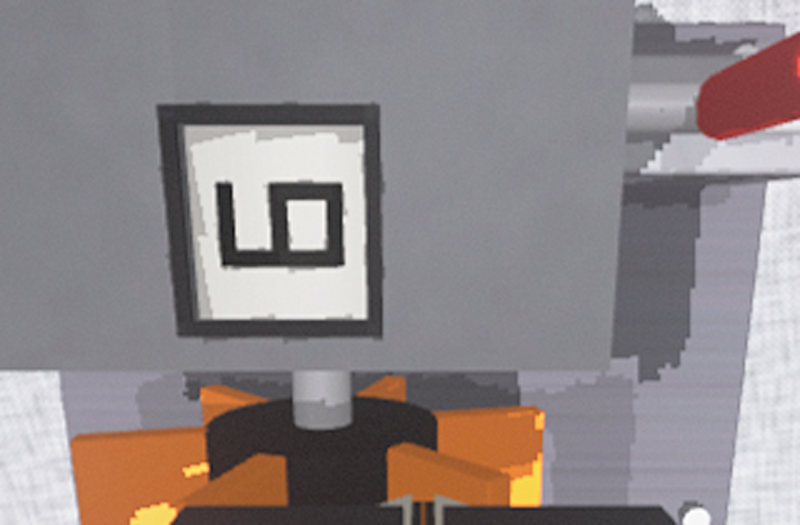

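6 is now centred to within about 1 mm (drum about 225°). I'll back off the fin and travel to behind the bolt handle.

{"api": "move_arm", "payload": {
  "series": [
    {"x":-0.6,"y":-0.8,"z":0,"rx":0,"ry":0,"rz":0},
    {"x":0,"y":-2,"z":0,"rx":0,"ry":0,"rz":0},
    {"x":0,"y":-3,"z":0,"rx":0,"ry":0,"rz":0},
    {"x":3,"y":-0.5,"z":2,"rx":0,"ry":0,"rz":0},
    {"x":4,"y":0,"z":3,"rx":0,"ry":0,"rz":0},
    {"x":4,"y":0,"z":3,"rx":0,"ry":0,"rz":0},
    {"x":1,"y":0,"z":1,"rx":0,"ry":0,"rz":0},
    {"x":0,"y":0,"z":0,"rx":0,"ry":0,"rz":0}
  ]
}}

```text
clock: 11.55
position: [0.6919, 0.0847, 0.1895]
ee_rot: [-1.575, 0.094, -0.104]
force: [-0.7, 0.2, 0.4]
width: 0.003
```

Run:
```python
from h import *
go((152,58,108))
a=cv2.resize(arm.get_image("side")[120:260,220:390],(680,560),interpolation=cv2.INTER_CUBIC)
cv2.imwrite("pics/s15.png",a)
im=arm.get_image("scene")
cv2.imwrite("pics/z15.png",cv2.resize(im[100:260,250:430],None,fx=3.5,fy=3.5,interpolation=cv2.INTER_CUBIC))
```

```text
t 11.55 sel mm [144.8  51.6 189.5] F(sel) [-0.7  0.1  0.4] w 0.003 rot err (tool, to nominal) [ 0.007 -0.004  0.007]
delta cm [0.67 8.15 0.7 ] rot [ 0.007 -0.004  0.007]
```

View pics/s15.png

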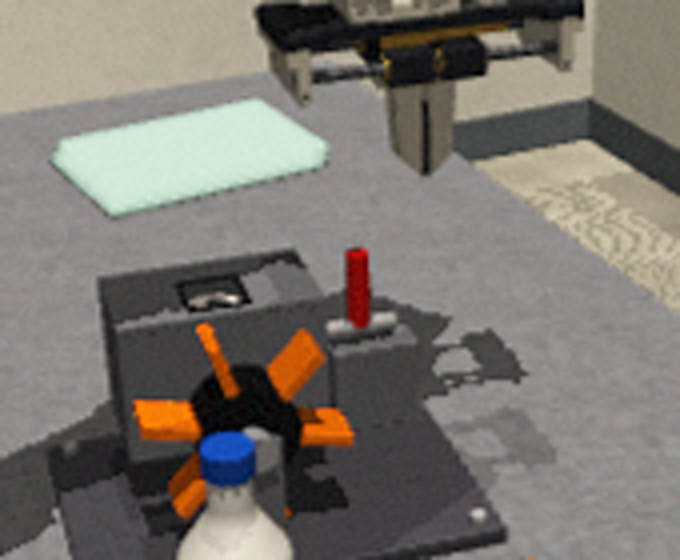

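View pics/z15.png

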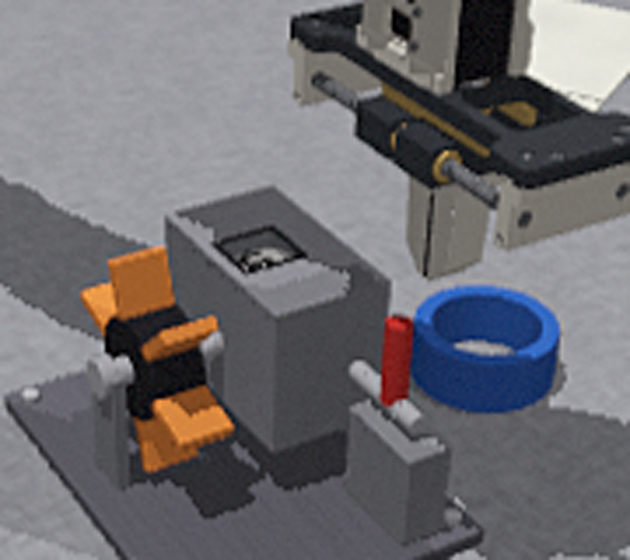

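The drum has stayed put: fins at -15° and 45°. With jaws along x, the gripper's outer guides would pass low over the hood. I'll turn the tool 90° so its body lies along y, and push with the finger sides.

{"api": "move_arm", "payload": {
  "series": [
    {"x":0.5,"y":0,"z":0.5,"rx":0,"ry":0.175,"rz":0},
    {"x":0,"y":0,"z":0,"rx":0,"ry":0.175,"rz":0},
    {"x":0,"y":0,"z":0,"rx":0,"ry":0.175,"rz":0},
    {"x":0,"y":0,"z":0,"rx":0,"ry":0.175,"rz":0},
    {"x":0,"y":0,"z":0,"rx":0,"ry":0.175,"rz":0},
    {"x":0,"y":0,"z":0,"rx":0,"ry":0.175,"rz":0},
    {"x":0,"y":0,"z":0,"rx":0,"ry":0.175,"rz":0},
    {"x":0,"y":0,"z":0,"rx":0,"ry":0.175,"rz":0},
    {"x":0,"y":0,"z":0,"rx":0,"ry":0.17,"rz":0},
    {"x":0,"y":0,"z":0,"rx":0,"ry":0,"rz":0}
  ]
}}

```text
clock: 12.9
position: [0.6887, 0.0754, 0.1945]
ee_rot: [-1.118, 1.336, -1.357]
force: [0.9, 0.1, 0.4]
width: 0.004
```

```bash
cat >> h.py <<'E'
RB=Rs@np.array([[0,0,1],[-1,0,0],[0,-1,0]])  # tool x=-sely,y=down,z=selx
E
python3 - <<'E'
from h import *
go((145,58,112),RB)
E
```

```text
t 12.9 sel mm [142.8  42.  194.5] F(sel) [0.9 0.2 0.4] w 0.004 rot err (tool, to nominal) [ 0.003 -1.636  0.014]
delta cm [-1.7   8.23  0.06] rot [-0.007 -0.065  0.011]
```

{"api": "move_arm", "payload": {
  "series": [
    {"x":0,"y":0,"z":0,"rx":-0.007,"ry":-0.065,"rz":0.011},
    {"x":-1.7,"y":2,"z":0.3,"rx":0,"ry":0,"rz":0},
    {"x":0,"y":3,"z":0,"rx":0,"ry":0,"rz":0},
    {"x":0,"y":2.5,"z":0,"rx":0,"ry":0,"rz":0},
    {"x":0,"y":0,"z":0,"rx":0,"ry":0,"rz":0}
  ]
}}

```text
clock: 13.52
position: [0.6916, 0.095, 0.1146]
ee_rot: [-1.155, 1.292, -1.287]
force: [0.2, 0.7, 0.1]
width: 0.004
```

Run:
```python
from h import *
go((123,58,112),RB)
cv2.imwrite("pics/s16.png",cv2.resize(arm.get_image("side")[120:260,220:390],(680,560),interpolation=cv2.INTER_CUBIC))
im=arm.get_image("scene")
cv2.imwrite("pics/z16.png",cv2.resize(im[100:260,250:430],None,fx=3.5,fy=3.5,interpolation=cv2.INTER_CUBIC))
```

```text
t 13.53 sel mm [143.2  61.8 114.6] F(sel) [0.1 0.7 0.1] w 0.004 rot err (tool, to nominal) [ 0.    -1.559 -0.003]
delta cm [ 0.36  0.26 -2.03] rot [ 0.002  0.012 -0.002]
```

View pics/s16.png

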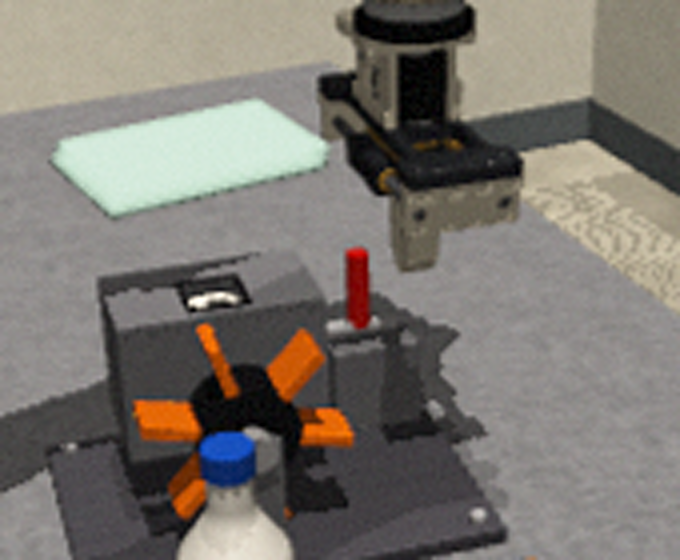

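View pics/z16.png

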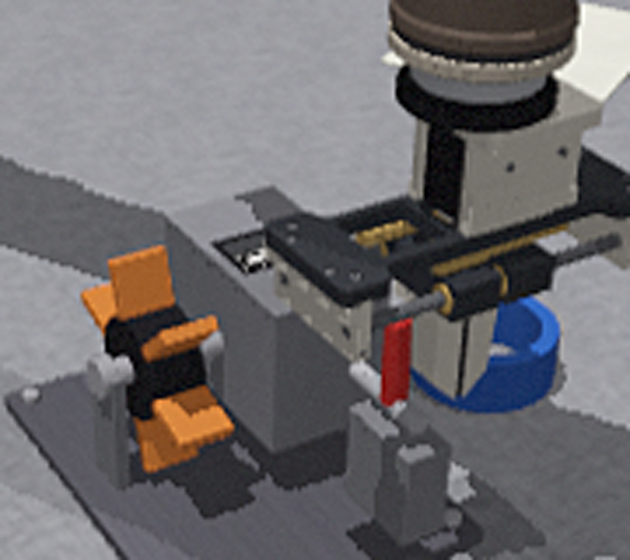

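Run:
```python
from h import *
for z in (96,105,114):
  p=(143,62,z); print(z,((proj("side",sel2w(p))-[220,120])*4).round(0),((proj("scene",sel2w(p))-[250,100])*3.5).round(0))
p1,d1=ray("side",(323.75-.4,187-.4)); p2,d2=ray("scene",(250+463/3.5-.4,100+395/3.5-.4))
A=np.c_[d1,-d2]; k=np.linalg.lstsq(A,p2-p1,rcond=None)[0]; print(w2sel(p1+d1*k[0]),w2sel(p2+d2*k[1]))
```

```text
96 [412. 298.] [442. 422.]
105 [412. 286.] [443. 408.]
114 [412. 274.] [444. 395.]
[146.97034009  70.50692126 115.06643705] [147.20782642  70.10966531 114.44746946]
```

The tip is at TCP height here too. I'll set z to about 108 and close in on the handle.

{"api": "move_arm", "payload": {
  "series": [
    {"x":0.4,"y":0.6,"z":-0.3,"rx":0,"ry":0.012,"rz":0},
    {"x":0,"y":0,"z":-0.8,"rx":0,"ry":0,"rz":0},
    {"x":0,"y":0,"z":0,"rx":0,"ry":0,"rz":0}
  ]
}}

```text
clock: 14.0
position: [0.6825, 0.0927, 0.1135]
ee_rot: [-1.141, 1.297, -1.299]
force: [-0.0, -0.5, 0.0]
width: 0.007
```

Run:
```python
from h import *
go((123,58,108),RB)
cv2.imwrite("pics/s17.png",cv2.resize(arm.get_image("side")[150:230,270:370],(800,600),interpolation=cv2.INTER_CUBIC))
```

```text
t 14.0 sel mm [134.5  58.4 113.5] F(sel) [ 0.  -0.5  0. ] w 0.007 rot err (tool, to nominal) [-8.000e-03 -1.572e+00  1.000e-03]
delta cm [ 0.04  0.54 -1.15] rot [-0.005 -0.001 -0.004]
```

View pics/s17.png

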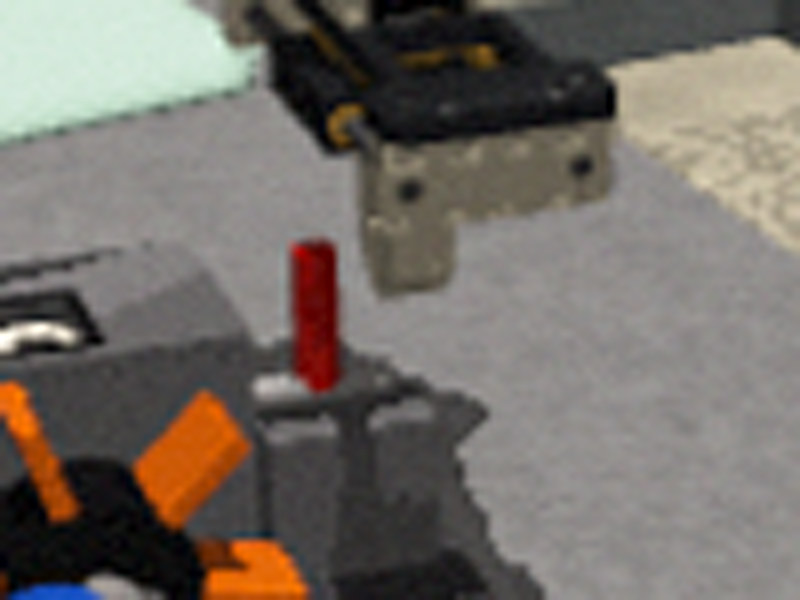

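{"api": "move_arm", "payload": {
  "series": [
    {"x":0,"y":0.5,"z":-0.3,"rx":0,"ry":0,"rz":0},
    {"x":0,"y":0,"z":-0.3,"rx":0,"ry":0,"rz":0},
    {"x":0,"y":0,"z":-0.2,"rx":0,"ry":0,"rz":0}
  ]
}}

```text
clock: 14.42
position: [0.6748, 0.0934, 0.1085]
ee_rot: [-1.14, 1.296, -1.3]
force: [0.1, 0.7, 1.1]
width: 0.004
```

Run:
```python
from h import *
go((123,58,108),RB)
```

```text
t 14.43 sel mm [126.7  58.2 108.5] F(sel) [-0.   0.7  1.1] w 0.004 rot err (tool, to nominal) [-0.009 -1.572  0.002]
delta cm [ 0.02  0.05 -0.37] rot [-0.007 -0.001 -0.004]
```

{"api": "move_arm", "payload": {
  "series": [
    {"x":0,"y":0,"z":-0.2,"rx":0,"ry":0,"rz":0},
    {"x":0,"y":0,"z":-0.2,"rx":0,"ry":0,"rz":0}
  ]
}}

```text
clock: 14.68
position: [0.6706, 0.094, 0.1085]
ee_rot: [-1.14, 1.296, -1.3]
force: [-0.0, -0.3, 1.1]
width: 0.005
```

{"api": "move_arm", "payload": {
  "series": [
    {"x":0,"y":0,"z":-0.2,"rx":0,"ry":0,"rz":0}
  ]
}}

```text
clock: 14.8
position: [0.6692, 0.0941, 0.1086]
ee_rot: [-1.139, 1.295, -1.301]
force: [5.9, -0.4, -3.1]
width: 0.002
```

{"api": "move_arm", "payload": {
  "series": [
    {"x":0,"y":0,"z":-0.2,"rx":0,"ry":0,"rz":0}
  ]
}}

```text
clock: 14.92
position: [0.6691, 0.0941, 0.1089]
ee_rot: [-1.136, 1.293, -1.302]
force: [10.6, 0.2, -6.1]
width: 0.006
```

Contact is at selector x of about 121, with force rising to 10 N. I'll carry on in small steps.

{"api": "move_arm", "payload": {
  "series": [
    {"x":0,"y":0,"z":-0.25,"rx":0,"ry":0,"rz":0}
  ]
}}

```text
clock: 15.05
position: [0.669, 0.0942, 0.1091]
ee_rot: [-1.131, 1.29, -1.305]
force: [9.2, 0.1, -7.5]
width: 0.006
```

{"api": "move_arm", "payload": {
  "series": [
    {"x":0,"y":0,"z":-0.25,"rx":0,"ry":0,"rz":0}
  ]
}}

```text
clock: 15.18
position: [0.669, 0.0942, 0.1094]
ee_rot: [-1.127, 1.287, -1.307]
force: [9.7, -0.1, -8.6]
width: 0.005
```

Run:
```python
from h import *
go((121,58,108),RB)
print(arm.observe()["ft_torque"])
cv2.imwrite("pics/s18.png",cv2.resize(arm.get_image("side")[150:230,270:370],(800,600),interpolation=cv2.INTER_CUBIC))
im=arm.get_image("scene")
cv2.imwrite("pics/z18.png",cv2.resize(im[130:240,310:430],None,fx=5,fy=5,interpolation=cv2.INTER_CUBIC))
```

```text
t 15.18 sel mm [121.   58.3 109.4] F(sel) [ 9.6  1.  -8.6] w 0.005 rot err (tool, to nominal) [-0.023 -1.574  0.011]
delta cm [0.03 0.14 0.  ] rot [-0.022 -0.003 -0.007]
[ 0.02022927 -2.1127233  -0.03191511]
```

View pics/s18.png

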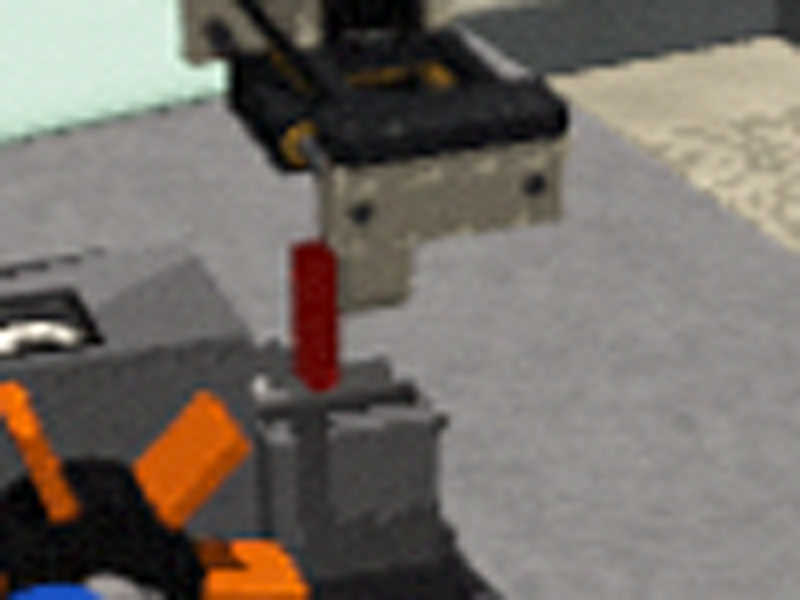

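View pics/z18.png

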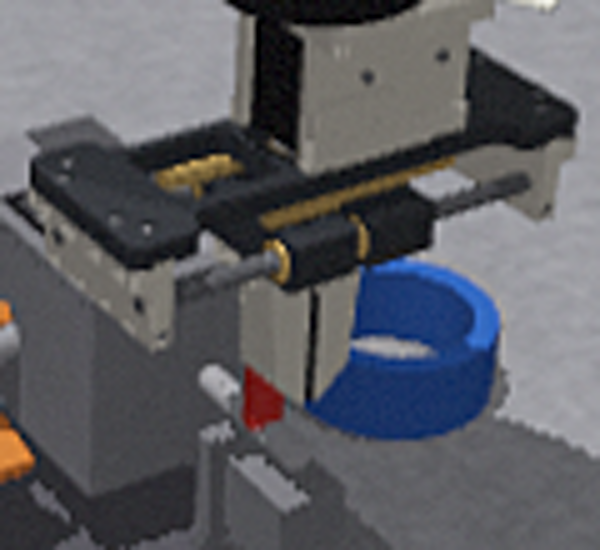

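The finger is squarely on the handle, but the tool is creeping up and tilting. I'll correct both while pushing.

{"api": "move_arm", "payload": {
  "series": [
    {"x":0,"y":0.15,"z":-0.25,"rx":-0.022,"ry":0,"rz":0}
  ]
}}

```text
clock: 15.4
position: [0.6688, 0.0945, 0.1089]
ee_rot: [-1.138, 1.301, -1.297]
force: [5.0, -0.5, 3.3]
width: 0.008
```

{"api": "move_arm", "payload": {
  "series": [
    {"x":0,"y":0.1,"z":-0.3,"rx":-0.015,"ry":0,"rz":0}
  ]
}}

```text
clock: 15.52
position: [0.6685, 0.0945, 0.1089]
ee_rot: [-1.144, 1.31, -1.292]
force: [8.9, -0.7, -1.4]
width: 0.003
```

Run:
```python
from h import *
go((121,58,108),RB)
```

```text
t 15.53 sel mm [120.4  58.5 108.9] F(sel) [ 8.9  0.4 -1.4] w 0.003 rot err (tool, to nominal) [-0.002 -1.575 -0.012]
delta cm [0.05 0.08 0.06] rot [ 0.006 -0.004 -0.009]
```

{"api": "move_arm", "payload": {
  "series": [
    {"x":0,"y":0.1,"z":-0.4,"rx":-0.01,"ry":0,"rz":0}
  ]
}}

```text
clock: 15.65
position: [0.6678, 0.0946, 0.1089]
ee_rot: [-1.145, 1.315, -1.29]
force: [9.8, -1.0, -1.8]
width: 0.004
```

{"api": "move_arm", "payload": {
  "series": [
    {"x":0,"y":0.1,"z":-0.4,"rx":-0.01,"ry":0,"rz":0}
  ]
}}

```text
clock: 15.78
position: [0.667, 0.0947, 0.1089]
ee_rot: [-1.146, 1.319, -1.287]
force: [9.4, 0.2, -3.8]
width: 0.005
```

Run:
```python
from h import *
go((121,58,108),RB)
```

```text
t 15.78 sel mm [118.9  58.5 108.9] F(sel) [ 9.3  1.4 -3.8] w 0.005 rot err (tool, to nominal) [ 0.002 -1.577 -0.02 ]
delta cm [0.05 0.08 0.21] rot [ 0.014 -0.006 -0.012]
```

It is sliding at about 10 N. I'll continue.

{"api": "move_arm", "payload": {
  "series": [
    {"x":0,"y":0.08,"z":-0.5,"rx":0,"ry":0,"rz":0},
    {"x":0,"y":0.08,"z":-0.5,"rx":0,"ry":0,"rz":0},
    {"x":0,"y":0.08,"z":-0.5,"rx":0,"ry":0,"rz":0}
  ]
}}

```text
clock: 16.15
position: [0.6618, 0.0954, 0.1091]
ee_rot: [-1.129, 1.308, -1.297]
force: [11.2, -0.3, -3.2]
width: 0.002
```

Run:
```python
from h import *
go((121,58,108),RB)
```

```text
t 16.15 sel mm [113.6  58.5 109.1] F(sel) [11.2  1.1 -3.2] w 0.002 rot err (tool, to nominal) [-0.016 -1.58  -0.008]
delta cm [0.05 0.11 0.74] rot [-0.005 -0.009 -0.015]
```

{"api": "move_arm", "payload": {
  "series": [
    {"x":0,"y":0.1,"z":-0.4,"rx":-0.01,"ry":0,"rz":0},
    {"x":0,"y":0.1,"z":-0.4,"rx":-0.01,"ry":0,"rz":0}
  ]
}}

```text
clock: 16.4
position: [0.6599, 0.0956, 0.109]
ee_rot: [-1.131, 1.316, -1.292]
force: [9.7, -0.9, -2.0]
width: 0.005
```

{"api": "move_arm", "payload": {
  "series": [
    {"x":0,"y":0.1,"z":-0.4,"rx":-0.01,"ry":0,"rz":0}
  ]
}}

```text
clock: 16.52
position: [0.6591, 0.0957, 0.1089]
ee_rot: [-1.133, 1.32, -1.29]
force: [11.0, -0.8, -3.4]
width: 0.007
```

{"api": "move_arm", "payload": {
  "series": [
    {"x":0,"y":0.1,"z":-0.4,"rx":-0.01,"ry":0,"rz":0}
  ]
}}

```text
clock: 16.65
position: [0.6586, 0.0958, 0.109]
ee_rot: [-1.133, 1.324, -1.288]
force: [12.8, 0.2, -4.0]
width: -0.001
```

Run:
```python
from h import *
go((121,58,108),RB)
```

```text
t 16.65 sel mm [110.4  58.5 109. ] F(sel) [12.7  1.8 -4. ] w -0.001 rot err (tool, to nominal) [-0.008 -1.584 -0.024]
delta cm [0.04 0.08 1.06] rot [ 0.01  -0.013 -0.02 ]
```

Travel is about 10.5 mm and the force is rising as it wedges. I'll go on in single, slightly larger rows.

{"api": "move_arm", "payload": {
  "series": [
    {"x":0,"y":0.1,"z":-0.5,"rx":0,"ry":0,"rz":0}
  ]
}}

```text
clock: 16.77
position: [0.6584, 0.0958, 0.1091]
ee_rot: [-1.125, 1.319, -1.292]
force: [18.0, -1.0, -7.5]
width: 0.008
```

{"api": "move_arm", "payload": {
  "series": [
    {"x":0,"y":0.1,"z":-0.55,"rx":0,"ry":0,"rz":0}
  ]
}}

```text
clock: 16.9
position: [0.6579, 0.0959, 0.1092]
ee_rot: [-1.116, 1.313, -1.297]
force: [16.1, -0.8, -7.6]
width: 0.005
```

{"api": "move_arm", "payload": {
  "series": [
    {"x":0,"y":0.1,"z":-0.55,"rx":0,"ry":0,"rz":0}
  ]
}}

```text
clock: 17.02
position: [0.6573, 0.096, 0.1093]
ee_rot: [-1.108, 1.307, -1.302]
force: [16.5, 0.1, -6.8]
width: 0.005
```

Run:
```python
from h import *
go((121,58,108),RB)
```

```text
t 17.02 sel mm [109.   58.6 109.3] F(sel) [16.3  2.1 -6.8] w 0.005 rot err (tool, to nominal) [-0.034 -1.588 -0.006]
delta cm [0.04 0.15 1.2 ] rot [-0.018 -0.017 -0.025]
```

{"api": "move_arm", "payload": {
  "series": [
    {"x":0,"y":0.12,"z":-0.5,"rx":-0.015,"ry":0,"rz":0}
  ]
}}

```text
clock: 17.15
position: [0.657, 0.0961, 0.1093]
ee_rot: [-1.11, 1.314, -1.298]
force: [16.3, -0.7, -6.0]
width: 0.002
```

{"api": "move_arm", "payload": {
  "series": [
    {"x":0,"y":0.1,"z":-0.55,"rx":-0.012,"ry":0,"rz":0}
  ]
}}

```text
clock: 17.27
position: [0.6569, 0.0961, 0.1094]
ee_rot: [-1.109, 1.317, -1.297]
force: [18.5, -1.0, -10.1]
width: 0.003
```

{"api": "move_arm", "payload": {
  "series": [
    {"x":0,"y":0.1,"z":-0.6,"rx":-0.012,"ry":0,"rz":0}
  ]
}}

```text
clock: 17.4
position: [0.6567, 0.0961, 0.1094]
ee_rot: [-1.107, 1.32, -1.296]
force: [21.4, -0.6, -11.6]
width: 0.005
```

Run:
```python
from h import *
go((121,58,108),RB)
```

```text
t 17.4 sel mm [108.5  58.6 109.4] F(sel) [ 21.3   2.  -11.6] w 0.005 rot err (tool, to nominal) [-0.032 -1.592 -0.018]
delta cm [0.04 0.15 1.25] rot [-0.009 -0.021 -0.031]
```

The vertical friction component is growing. I'll command more downwards to relieve it and hold the push.

{"api": "move_arm", "payload": {
  "series": [
    {"x":0,"y":0.3,"z":-0.55,"rx":-0.01,"ry":0,"rz":0}
  ]
}}

```text
clock: 17.52
position: [0.6571, 0.0963, 0.1087]
ee_rot: [-1.104, 1.321, -1.296]
force: [12.2, -1.0, 8.8]
width: 0.002
```

{"api": "move_arm", "payload": {
  "series": [
    {"x":0,"y":0.3,"z":-0.6,"rx":-0.01,"ry":0,"rz":0}
  ]
}}

```text
clock: 17.65
position: [0.6571, 0.0964, 0.1086]
ee_rot: [-1.1, 1.322, -1.296]
force: [12.4, -3.3, 9.1]
width: 0.005
```

Run:
```python
from h import *
go((121,58,108),RB)
cv2.imwrite("pics/s19.png",cv2.resize(arm.get_image("side")[150:230,250:350],(800,600),interpolation=cv2.INTER_CUBIC))
```

```text
t 17.65 sel mm [108.9  59.  108.6] F(sel) [12.7 -1.8  9.1] w 0.005 rot err (tool, to nominal) [-0.038 -1.595 -0.019]
delta cm [0.07 0.08 1.22] rot [-0.012 -0.025 -0.036]
```

View pics/s19.png

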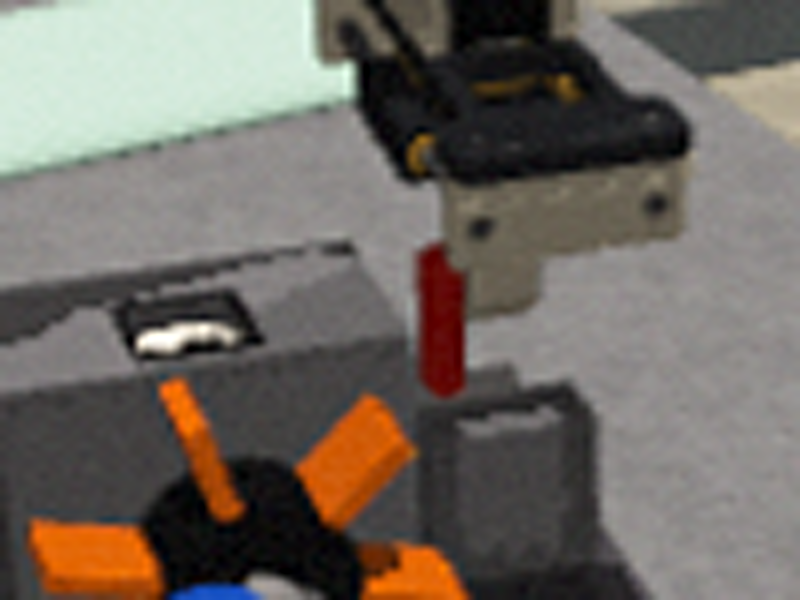

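{"api": "move_arm", "payload": {
  "series": [
    {"x":0,"y":0.18,"z":-0.65,"rx":-0.005,"ry":-0.02,"rz":0}
  ]
}}

```text
clock: 17.82
position: [0.6568, 0.0966, 0.1092]
ee_rot: [-1.102, 1.304, -1.285]
force: [19.3, -0.8, -8.7]
width: 0.007
```

{"api": "move_arm", "payload": {
  "series": [
    {"x":0,"y":0.18,"z":-0.65,"rx":-0.005,"ry":0,"rz":0}
  ]
}}

```text
clock: 17.95
position: [0.6569, 0.0966, 0.1093]
ee_rot: [-1.094, 1.3, -1.288]
force: [20.6, -0.6, -8.0]
width: 0.004
```

{"api": "move_arm", "payload": {
  "series": [
    {"x":0,"y":0.18,"z":-0.7,"rx":-0.005,"ry":0,"rz":0}
  ]
}}

```text
clock: 18.08
position: [0.6569, 0.0966, 0.1094]
ee_rot: [-1.086, 1.296, -1.292]
force: [22.8, -0.3, -8.7]
width: 0.001
```

```bash
cat >> h.py <<'E'
def redtop(im):
    h=cv2.cvtColor(im,cv2.COLOR_BGR2HSV); m=((h[...,0]<6)|(h[...,0]>174))&(h[...,1]>180)&(h[...,2]>60)
    n,l,s,c=cv2.connectedComponentsWithStats(m.astype(np.uint8)); i=1+np.argmax(s[1:,4]); ys,xs=np.where(l==i)
    return s[i],[(y,xs[ys==y].min(),xs[ys==y].max()) for y in range(ys.min(),ys.max()+1)]
E
python3 - <<'E'
from h import *
s,R=state(); print((Rs.T@R).round(3))
go((121,58,108),RB)
for im in (cv2.imread("pics/side0.png"),arm.get_image("side")):
    st,rows=redtop(im); print(st,rows)
for tr in (0,10,12,13,14,14.5): print(tr,proj("side",sel2w((105-tr,58,140))).round(2),proj("side",sel2w((105-tr,58,100))).round(2))
E
```

```text
t 18.07 sel mm [108.6  59.2 109.4] F(sel) [22.6  2.5 -8.7] w 0.001 rot err (tool, to nominal) [-0.062 -1.58  -0.006]
[[-0.009  0.035  0.999]
 [-0.999  0.043 -0.01 ]
 [-0.043 -0.998  0.035]]
t 18.07 sel mm [108.6  59.2 109.4] F(sel) [22.6  2.5 -8.7] w 0.001 rot err (tool, to nominal) [-0.062 -1.58  -0.006]
delta cm [0.11 0.18 1.24] rot [-0.035 -0.01  -0.043]
[307 182   5  20  92] [(182, np.int64(308), np.int64(310)), (183, np.int64(307), np.int64(311)), (184, np.int64(307), np.int64(311)), (185, np.int64(307), np.int64(311)), (186, np.int64(307), np.int64(311)), (187, np.int64(307), np.int64(311)), (188, np.int64(307), np.int64(311)), (189, np.int64(307), np.int64(311)), (190, np.int64(307), np.int64(311)), (191, np.int64(307), np.int64(311)), (192, np.int64(307), np.int64(311)), (193, np.int64(307), np.int64(311)), (194, np.int64(307), np.int64(311)), (195, np.int64(307), np.int64(311)), (196, np.int64(308), np.int64(311)), (197, np.int64(307), np.int64(311)), (198, np.int64(307), np.int64(311)), (199, np.int64(307), np.int64(311)), (200, np.int64(309), np.int64(311)), (201, np.int64
[... 296 characters left out ...]
4(306)), (190, np.int64(303), np.int64(307)), (191, np.int64(303), np.int64(307)), (192, np.int64(303), np.int64(307)), (193, np.int64(303), np.int64(307)), (194, np.int64(303), np.int64(307)), (195, np.int64(303), np.int64(307)), (196, np.int64(303), np.int64(307)), (197, np.int64(303), np.int64(307)), (198, np.int64(303), np.int64(307)), (199, np.int64(303), np.int64(307)), (200, np.int64(303), np.int64(307)), (201, np.int64(304), np.int64(307)), (202, np.int64(304), np.int64(305))]
0 [309.61 182.34] [309.95 195.98]
10 [305.94 182.89] [306.35 196.55]
12 [305.21 183.  ] [305.62 196.67]
13 [304.84 183.06] [305.26 196.73]
14 [304.47 183.12] [304.9  196.79]
14.5 [304.28 183.14] [304.72 196.82]
```

The finger has tilted so that it pushes at the very top of the handle. Travel is about 13 mm by tool and about 11 ± 2 mm by pixels. I'll back off, straighten with a slight tip-forward lean and push at handle mid-height.

{"api": "move_arm", "payload": {
  "series": [
    {"x":0,"y":0,"z":0.8,"rx":0,"ry":0,"rz":0},
    {"x":0.1,"y":0.1,"z":0.3,"rx":-0.09,"ry":-0.01,"rz":-0.04},
    {"x":0,"y":0.1,"z":0,"rx":0,"ry":0,"rz":0}
  ]
}}

```text
clock: 18.5
position: [0.6686, 0.0937, 0.1084]
ee_rot: [-1.185, 1.342, -1.267]
force: [-0.4, 0.6, 0.5]
width: 0.005
```

Run:
```python
from h import *
go((108,58,108),RB)
st,rows=redtop(arm.get_image("side")); print(st,rows[4:14:3])
im=arm.get_image("scene")
cv2.imwrite("pics/z20.png",cv2.resize(im[130:240,300:420],None,fx=5,fy=5,interpolation=cv2.INTER_CUBIC))
```

```text
t 18.5 sel mm [120.6  57.7 108.4] F(sel) [-0.5  0.5  0.5] w 0.005 rot err (tool, to nominal) [ 0.04  -1.57  -0.045]
delta cm [-0.03  0.1  -1.26] rot [ 0.055  0.001 -0.003]
[302 183   6  20  90] [(187, np.int64(303), np.int64(306)), (190, np.int64(303), np.int64(307)), (193, np.int64(303), np.int64(307)), (196, np.int64(303), np.int64(307))]
```

View pics/z20.png

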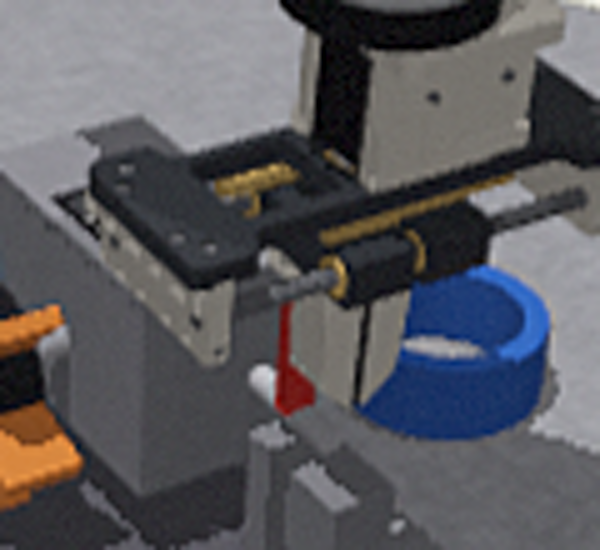

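{"api": "move_arm", "payload": {
  "series": [
    {"x":0,"y":0,"z":-0.5,"rx":0,"ry":0,"rz":0},
    {"x":0,"y":0,"z":-0.3,"rx":0,"ry":0,"rz":0},
    {"x":0,"y":0,"z":-0.2,"rx":0,"ry":0,"rz":0}
  ]
}}

```text
clock: 18.98
position: [0.6564, 0.0942, 0.1094]
ee_rot: [-1.181, 1.34, -1.269]
force: [7.2, -0.0, -4.6]
width: 0.003
```

{"api": "move_arm", "payload": {
  "series": [
    {"x":0,"y":0,"z":-0.25,"rx":0,"ry":0,"rz":0}
  ]
}}

```text
clock: 19.1
position: [0.6562, 0.0942, 0.11]
ee_rot: [-1.176, 1.337, -1.271]
force: [13.0, 0.4, -7.9]
width: 0.009
```

{"api": "move_arm", "payload": {
  "series": [
    {"x":0,"y":0.05,"z":-0.4,"rx":0,"ry":0,"rz":0}
  ]
}}

```text
clock: 19.23
position: [0.6561, 0.0942, 0.1102]
ee_rot: [-1.169, 1.331, -1.275]
force: [18.1, 0.1, -12.2]
width: 0.001
```

Run:
```python
from h import *
go((108,58,108),RB)
```

```text
t 19.23 sel mm [108.1  56.7 110.2] F(sel) [ 18.    2.3 -12.2] w 0.001 rot err (tool, to nominal) [ 0.024 -1.572 -0.034]
delta cm [-0.13  0.22  0.  ] rot [ 0.037 -0.001 -0.007]
```

{"api": "move_arm", "payload": {
  "series": [
    {"x":0,"y":0.2,"z":-0.5,"rx":-0.01,"ry":0,"rz":0}
  ]
}}

```text
clock: 19.35
position: [0.6562, 0.0943, 0.1098]
ee_rot: [-1.166, 1.333, -1.275]
force: [16.9, -1.0, -1.8]
width: 0.007
```

{"api": "move_arm", "payload": {
  "series": [
    {"x":0,"y":0.15,"z":-0.6,"rx":-0.01,"ry":0,"rz":0}
  ]
}}

```text
clock: 19.48
position: [0.656, 0.0943, 0.1101]
ee_rot: [-1.162, 1.333, -1.276]
force: [19.6, -0.8, -8.4]
width: 0.004
```

Run:
```python
from h import *
go((108,58,108),RB)
```

```text
t 19.48 sel mm [108.   56.7 110.1] F(sel) [19.5  1.6 -8.4] w 0.004 rot err (tool, to nominal) [ 0.018 -1.575 -0.036]
delta cm [-0.12  0.21  0.01] rot [ 0.034 -0.004 -0.011]
```

{"api": "move_arm", "payload": {
  "series": [
    {"x":0,"y":0.2,"z":-0.7,"rx":-0.012,"ry":0,"rz":0}
  ]
}}

```text
clock: 19.6
position: [0.6558, 0.0943, 0.1101]
ee_rot: [-1.157, 1.334, -1.276]
force: [23.0, -0.7, -9.3]
width: 0.008
```

{"api": "move_arm", "payload": {
  "series": [
    {"x":0,"y":0.22,"z":-0.75,"rx":-0.012,"ry":0,"rz":0}
  ]
}}

```text
clock: 19.73
position: [0.6558, 0.0943, 0.1101]
ee_rot: [-1.152, 1.335, -1.277]
force: [24.7, 0.1, -9.0]
width: 0.006
```

Run:
```python
from h import *
go((108,58,108),RB)
st,rows=redtop(arm.get_image("side")); print(st,rows[4:14:3])
```

```text
t 19.73 sel mm [107.8  56.8 110.1] F(sel) [24.5  3.1 -9. ] w 0.006 rot err (tool, to nominal) [ 0.01  -1.579 -0.036]
delta cm [-0.12  0.21  0.03] rot [ 0.029 -0.009 -0.017]
[302 183   6  20  88] [(187, np.int64(303), np.int64(306)), (190, np.int64(303), np.int64(306)), (193, np.int64(303), np.int64(307)), (196, np.int64(303), np.int64(307))]
```

The force is 24.7 N along x, above the seating force, with no more movement. I'll back off and measure the handle travel with sub-pixel accuracy.

{"api": "move_arm", "payload": {
  "series": [
    {"x":0,"y":0,"z":1.0,"rx":0,"ry":0,"rz":0},
    {"x":0,"y":0,"z":2.0,"rx":-0.03,"ry":0,"rz":0},
    {"x":0,"y":-5,"z":2.0,"rx":0,"ry":0,"rz":0},
    {"x":0,"y":-5,"z":2,"rx":0,"ry":0,"rz":0},
    {"x":0,"y":0,"z":0,"rx":0,"ry":0,"rz":0}
  ]
}}

```text
clock: 20.4
position: [0.7322, 0.0819, 0.2094]
ee_rot: [-1.173, 1.36, -1.261]
force: [-0.7, -0.3, -0.0]
width: 0.005
```

Run:
```python
from h import *
state()
def cen(im,box):
    x0,y0,x1,y1=box; a=im[y0:y1,x0:x1].astype(float); w=np.clip(a[...,2]-np.maximum(a[...,0],a[...,1])-25,0,None)
    w=np.minimum(w,90)
    X,Y=np.meshgrid(np.arange(x0,x1),np.arange(y0,y1)); return (w*X).sum()/w.sum(),(w*Y).sum()/w.sum(),w.sum()
B={"side":(297,179,316,200),"scene":(345,185,375,222)}
for n in B:
    im=arm.get_image(n); cv2.imwrite(f"pics/{n}21.png",im)
    a=cen(cv2.imread(f"pics/{n}0.png"),B[n]); b=cen(im,B[n])
    e=[proj(n,sel2w((105-t,58,113))) for t in (0,13,14.5)]
    print(n,np.round(a,2),np.round(b,2),"shift",np.subtract(b,a)[:2].round(2),"exp13",(e[1]-e[0]).round(2),"exp14.5",(e[2]-e[0]).round(2))
im=cv2.imread("pics/scene21.png")
cv2.imwrite("pics/z21.png",cv2.resize(im[140:260,270:410],None,fx=5,fy=5,interpolation=cv2.INTER_CUBIC))
```

```text
t 20.4 sel mm [185.2  53.7 209.4] F(sel) [-0.7 -0.4 -0. ] w 0.005 rot err (tool, to nominal) [ 0.035 -1.579 -0.061]
side [ 309.07  190.16 7276.  ] [ 304.65  190.6  7705.  ] shift [-4.42  0.45] exp13 [-4.72  0.74] exp14.5 [-5.26  0.83]
scene [  362.62   201.35 13301.  ] [  358.96   198.53 14340.  ] shift [-3.66 -2.82] exp13 [-3.82 -3.31] exp14.5 [-4.26 -3.69]
```

View pics/z21.png

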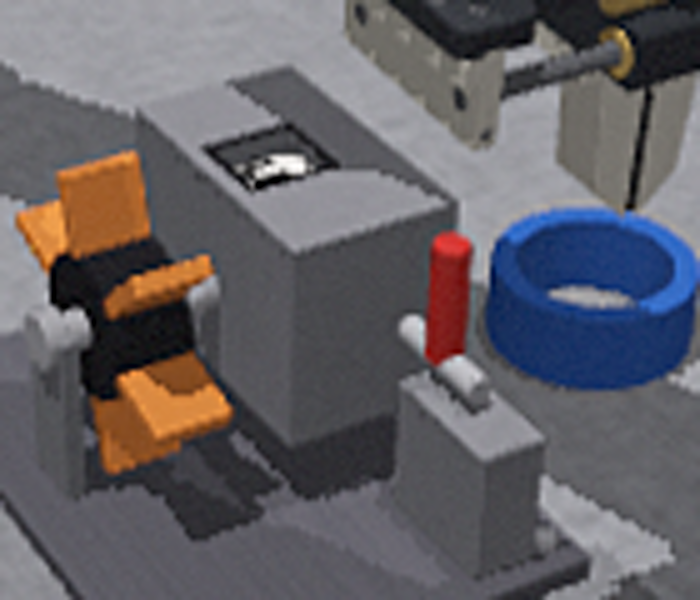

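Run:
```python
from h import *
def tri(u1,u2):
    p1,d1=ray("side",u1); p2,d2=ray("scene",u2)
    k=np.linalg.lstsq(np.c_[d1,-d2],p2-p1,rcond=None)[0]; a,b=p1+d1*k[0],p2+d2*k[1]
    return w2sel((a+b)/2).round(1), (np.linalg.norm(a-b)*1e3).round(2)
print(tri((309.07,190.16),(362.62,201.35)),tri((304.65,190.6),(358.96,198.53)))
for n in("side","scene"):
  for tag in("0","21"):
    im=cv2.imread(f"pics/{n}{tag}.png").astype(float); st,rows=redtop(im.astype(np.uint8))
    y0=st[1]
    w=np.clip(im[...,2]-np.maximum(im[...,0],im[...,1])-15,0,None)
    cols=slice(st[0]-4,st[0]+st[2]+4); xs=np.arange(cols.start,cols.stop)
    print(n,tag,[((w[y,cols]*xs).sum()/w[y,cols].sum()).round(2) for y in range(y0,y0+st[3])], "vert", y0,st[3])
```

```text
(array([102.8,  57.1, 117.8]), np.float64(0.47)) (array([ 90.9,  56.9, 118. ]), np.float64(1.58))
side 0 [np.float64(308.78), np.float64(308.81), np.float64(308.88), np.float64(308.96), np.float64(308.99), np.float64(308.97), np.float64(309.04), np.float64(309.1), np.float64(309.06), np.float64(309.06), np.float64(309.15), np.float64(309.2), np.float64(309.22), np.float64(309.19), np.float64(309.2), np.float64(309.23), np.float64(309.17), np.float64(309.22), np.float64(309.48), np.float64(309.57)] vert 182 20
side 21 [np.float64(304.32), np.float64(304.36), np.float64(304.37), np.float64(304.62), np.float64(304.55), np.float64(304.61), np.float64(304.66), np.float64(304.66), np.float64(304.65), np.float64(304.69), np.float64(304.75), np.float64(304.73), np.float64(304.72), np.float64(304.72), np.float64(304.78), np.float64(304.84), np.float64(304.82), np.float64(304.88), np.float64(305.18), np.float64(305.13)] vert 183 20
scene 0 [np.float64(363.47), np.float64(363.59), np.float64(363.59), np.float64(363.4), np.float64(363.23), np.float64(363.24), np.float64(363.19), np.float64(363.0
[... 193 characters left out ...]
362.12), np.float64(362.06), np.float64(362.1), np.float64(362.01), np.float64(361.88), np.float64(361.86), np.float64(360.66), np.float64(360.35)] vert 191 25
scene 21 [np.float64(359.53), np.float64(359.78), np.float64(359.83), np.float64(359.75), np.float64(359.6), np.float64(359.45), np.float64(359.26), np.float64(359.14), np.float64(359.19), np.float64(359.25), np.float64(359.27), np.float64(359.11), np.float64(359.14), np.float64(359.07), np.float64(358.88), np.float64(358.85), np.float64(358.84), np.float64(358.62), np.float64(358.52), np.float64(358.47), np.float64(358.42), np.float64(358.39), np.float64(358.34), np.float64(358.12), np.float64(356.99), np.float64(356.77)] vert 187 26
```

Absolute triangulation puts the handle at x ≈ 90.9, so travel is about 14 mm. It started about 2 mm in. That's close to the 13.6 mm threshold, so I'll press once more to make sure it's on the solid stop.

Run:
```python
from h import *
go((120,58,106),RB@Ro.from_rotvec([-.05,0,0]).as_matrix())
```

```text
t 20.5 sel mm [182.   53.6 205.2] F(sel) [-0.6  0.2 -0.8] w 0.005 rot err (tool, to nominal) [ 0.042 -1.578 -0.065]
delta cm [-0.24 10.32 -5.51] rot [ 0.018 -0.007 -0.015]
```

{"api": "move_arm", "payload": {
  "series": [
    {"x":-0.2,"y":3,"z":-2.0,"rx":0.018,"ry":-0.007,"rz":-0.015},
    {"x":0,"y":3.5,"z":-1,"rx":0,"ry":0,"rz":0},
    {"x":0,"y":3,"z":0,"rx":0,"ry":0,"rz":0},
    {"x":0,"y":0,"z":0,"rx":0,"ry":0,"rz":0}
  ]
}}

```text
clock: 21.0
position: [0.6867, 0.0895, 0.1043]
ee_rot: [-1.194, 1.342, -1.268]
force: [-0.2, -0.8, 0.7]
width: 0.006
```

Run:
```python
from h import *
go((112,58,106),RB@Ro.from_rotvec([-.05,0,0]).as_matrix())
```

```text
t 21.0 sel mm [139.   55.8 104.3] F(sel) [-0.1 -0.8  0.7] w 0.006 rot err (tool, to nominal) [ 0.049 -1.568 -0.045]
delta cm [-0.23 -0.01 -2.71] rot [0.01  0.002 0.003]
```

{"api": "move_arm", "payload": {
  "series": [
    {"x":-0.2,"y":0,"z":-1.0,"rx":0,"ry":0,"rz":0},
    {"x":0,"y":0,"z":-1.0,"rx":0,"ry":0,"rz":0},
    {"x":0,"y":0,"z":-0.4,"rx":0,"ry":0,"rz":0},
    {"x":0,"y":0,"z":-0.2,"rx":0,"ry":0,"rz":0}
  ]
}}

```text
clock: 21.5
position: [0.6602, 0.0956, 0.1089]
ee_rot: [-1.191, 1.34, -1.268]
force: [0.4, -0.6, 0.6]
width: 0.002
```

{"api": "move_arm", "payload": {
  "series": [
    {"x":0,"y":0.05,"z":-0.25,"rx":0,"ry":0,"rz":0}
  ]
}}

```text
clock: 21.62
position: [0.658, 0.0959, 0.1091]
ee_rot: [-1.19, 1.34, -1.269]
force: [0.8, 0.6, -0.0]
width: 0.003
```

Run:
```python
from h import *
go((108,58,106),RB@Ro.from_rotvec([-.05,0,0]).as_matrix())
```

```text
t 21.62 sel mm [109.8  58.5 109.1] F(sel) [ 0.7  0.7 -0. ] w 0.003 rot err (tool, to nominal) [ 0.045 -1.568 -0.043]
delta cm [ 0.05  0.32 -0.16] rot [0.006 0.002 0.001]
```

{"api": "move_arm", "payload": {
  "series": [
    {"x":0,"y":0.2,"z":-0.2,"rx":0,"ry":0,"rz":0}
  ]
}}

```text
clock: 21.75
position: [0.6563, 0.0961, 0.1075]
ee_rot: [-1.188, 1.339, -1.269]
force: [3.4, -0.4, 2.6]
width: 0.003
```

{"api": "move_arm", "payload": {
  "series": [
    {"x":0,"y":0.15,"z":-0.4,"rx":-0.01,"ry":0,"rz":0}
  ]
}}

```text
clock: 21.88
position: [0.6558, 0.0962, 0.1075]
ee_rot: [-1.189, 1.342, -1.267]
force: [14.4, -1.9, 1.5]
width: 0.002
```

{"api": "move_arm", "payload": {
  "series": [
    {"x":0,"y":0.2,"z":-0.6,"rx":-0.012,"ry":0,"rz":0}
  ]
}}

```text
clock: 22.0
position: [0.6556, 0.0963, 0.1077]
ee_rot: [-1.187, 1.345, -1.266]
force: [19.2, -1.8, -1.3]
width: 0.004
```

Run:
```python
from h import *
go((108,58,106),RB@Ro.from_rotvec([-.05,0,0]).as_matrix())
```

```text
t 22.0 sel mm [107.3  58.7 107.7] F(sel) [19.3  0.5 -1.3] w 0.004 rot err (tool, to nominal) [ 0.043 -1.571 -0.047]
delta cm [0.07 0.16 0.08] rot [ 0.008 -0.    -0.003]
```

{"api": "move_arm", "payload": {
  "series": [
    {"x":0,"y":0.18,"z":-0.7,"rx":-0.012,"ry":0,"rz":0}
  ]
}}

```text
clock: 22.12
position: [0.6555, 0.0962, 0.1079]
ee_rot: [-1.183, 1.346, -1.267]
force: [22.9, -0.8, -7.9]
width: 0.008
```

{"api": "move_arm", "payload": {
  "series": [
    {"x":0,"y":0.2,"z":-0.75,"rx":-0.012,"ry":0,"rz":0}
  ]
}}

```text
clock: 22.25
position: [0.6554, 0.0962, 0.1079]
ee_rot: [-1.178, 1.347, -1.268]
force: [22.8, -0.9, -7.8]
width: 0.007
```

{"api": "move_arm", "payload": {
  "series": [
    {"x":0,"y":0.2,"z":-0.8,"rx":-0.012,"ry":0,"rz":0}
  ]
}}

```text
clock: 22.38
position: [0.6553, 0.0962, 0.108]
ee_rot: [-1.172, 1.348, -1.269]
force: [24.9, 0.1, -9.7]
width: 0.005
```

Run:
```python
from h import *
go((108,58,106),RB@Ro.from_rotvec([-.05,0,0]).as_matrix())
```

```text
t 22.38 sel mm [107.1  58.6 108. ] F(sel) [24.7  3.1 -9.7] w 0.005 rot err (tool, to nominal) [ 0.032 -1.577 -0.048]
delta cm [0.06 0.19 0.1 ] rot [ 0.001 -0.007 -0.011]
```

{"api": "move_arm", "payload": {
  "series": [
    {"x":0,"y":0.25,"z":-0.75,"rx":-0.016,"ry":0,"rz":0},
    {"x":0,"y":0.25,"z":-0.75,"rx":-0.016,"ry":0,"rz":0}
  ]
}}

```text
clock: 22.62
position: [0.6554, 0.0963, 0.1077]
ee_rot: [-1.168, 1.356, -1.266]
force: [19.5, -1.8, -2.0]
width: 0.008
```

{"api": "move_arm", "payload": {
  "series": [
    {"x":0,"y":0.25,"z":-0.78,"rx":-0.018,"ry":0,"rz":0},
    {"x":0,"y":0.25,"z":-0.78,"rx":-0.018,"ry":0,"rz":0}
  ]
}}

```text
clock: 22.88
position: [0.6552, 0.0963, 0.1077]
ee_rot: [-1.165, 1.366, -1.262]
force: [22.5, -1.4, -5.5]
width: 0.006
```

Run:
```python
from h import *
go((108,58,106),RB@Ro.from_rotvec([-.05,0,0]).as_matrix())
```

```text
t 22.88 sel mm [107.   58.7 107.7] F(sel) [22.5  1.3 -5.5] w 0.006 rot err (tool, to nominal) [ 0.03  -1.586 -0.065]
delta cm [0.07 0.17 0.11] rot [ 0.01  -0.015 -0.022]
```

The position has saturated at about 107.0 under 22–25 N, so it's on the stop. I'll withdraw and check the number and the handle.

{"api": "move_arm", "payload": {
  "series": [
    {"x":0,"y":0,"z":1.0,"rx":0,"ry":0,"rz":0},
    {"x":0,"y":0,"z":2.0,"rx":0,"ry":0,"rz":0},
    {"x":0,"y":-5,"z":1.0,"rx":0,"ry":0.1,"rz":0},
    {"x":0,"y":-5,"z":0,"rx":0,"ry":-0.18,"rz":0},
    {"x":0,"y":-3,"z":0,"rx":0,"ry":-0.18,"rz":0},
    {"x":0,"y":0,"z":0,"rx":0,"ry":-0.18,"rz":0},
    {"x":0,"y":0,"z":0,"rx":0,"ry":-0.18,"rz":0},
    {"x":0,"y":0,"z":0,"rx":0,"ry":-0.18,"rz":0},
    {"x":0,"y":0,"z":0,"rx":0,"ry":-0.18,"rz":0},
    {"x":0,"y":0,"z":0,"rx":0,"ry":-0.18,"rz":0},
    {"x":0,"y":0,"z":0,"rx":0,"ry":-0.18,"rz":0},
    {"x":0,"y":0,"z":0,"rx":0,"ry":-0.17,"rz":0}
  ]
}}

```text
clock: 24.38
position: [0.7018, 0.0851, 0.2335]
ee_rot: [-1.545, 0.176, -0.062]
force: [0.7, -0.4, 0.8]
width: 0.005
```

Run:
```python
from h import *
go((20,-40,240))
for n in("side","scene"):
    im=arm.get_image(n); cv2.imwrite(f"pics/{n}22.png",im)
    im=im.astype(float);st,rows=redtop(im.astype(np.uint8)); y0=st[1]
    w=np.clip(im[...,2]-np.maximum(im[...,0],im[...,1])-15,0,None); cols=slice(st[0]-4,st[0]+st[2]+4); xs=np.arange(cols.start,cols.stop)
    print(n,[((w[y,cols]*xs).sum()/w[y,cols].sum()).round(2) for y in range(y0,y0+st[3])],y0,st[3])
```

```text
t 24.38 sel mm [154.6  53.2 233.5] F(sel) [ 0.7 -0.3  0.8] w 0.005 rot err (tool, to nominal) [-0.018 -0.03  -0.074]
delta cm [-13.19   0.17  -9.71] rot [-0.018 -0.03  -0.074]
side [np.float64(304.34), np.float64(304.37), np.float64(304.48), np.float64(304.6), np.float64(304.54), np.float64(304.62), np.float64(304.63), np.float64(304.66), np.float64(304.64), np.float64(304.72), np.float64(304.76), np.float64(304.67), np.float64(304.72), np.float64(304.73), np.float64(304.79), np.float64(304.73), np.float64(304.81), np.float64(304.9), np.float64(305.2), np.float64(305.08)] 183 20
scene [np.float64(359.53), np.float64(359.81), np.float64(359.82), np.float64(359.73), np.float64(359.58), np.float64(359.4), np.float64(359.3), np.float64(359.17), np.float64(359.15), np.float64(359.14), np.float64(359.11), np.float64(358.94), np.float64(358.94), np.float64(358.93), np.float64(358.79), np.float64(358.74), np.float64(358.86), np.float64(358.78), np.float64(358.61), np.float64(358.43), np.float64(358.39), np.float64(358.4), np.float64(358.36), np.float64(358.16), np.float64(357.02), np.float64(356.78)] 187 26
```

The handle didn't move between the two pushes, so it's on the stop. Last, a look at the number from above.

{"api": "move_arm", "payload": {
  "series": [
    {"x":-3.3,"y":0,"z":-2.5,"rx":-0.018,"ry":-0.03,"rz":-0.074},
    {"x":-3.5,"y":0,"z":-2.5,"rx":0,"ry":0,"rz":0},
    {"x":-3.5,"y":0,"z":-2.5,"rx":0,"ry":0,"rz":0},
    {"x":-3,"y":0,"z":-2,"rx":0,"ry":0,"rz":0},
    {"x":0,"y":0,"z":0,"rx":0,"ry":0,"rz":0}
  ]
}}

```text
clock: 25.1
position: [0.5518, 0.0071, 0.2318]
ee_rot: [-1.568, 0.121, -0.114]
force: [0.0, -0.3, -0.4]
width: 0.005
```

Run:
```python
from h import *
state()
im=arm.get_image("wrist")
cv2.imwrite("pics/w23.png",cv2.resize(im[0:200,220:440],None,fx=3,fy=3,interpolation=cv2.INTER_CUBIC))
f=lambda p:((wproj(p)-[220,0])*3).round(0)
print("window",f((0,30,139)),"band",f((0,30,134)))
for d in (220,225,230): print(d,[f((65*np.sin(r),-23,85+65*np.cos(r))) for r in np.radians([d-180,d-240])])
print([f((105-t,58,140)) for t in (12,13,14.5)])
```

```text
t 25.1 sel mm [ 15.1 -42.5 231.8] F(sel) [ 0.  -0.2 -0.4] w 0.005 rot err (tool, to nominal) [ 0.001 -0.028 -0.004]
window [235. 363.] band [236. 363.]
220 [array([382., 540.]), array([165., 553.])]
225 [array([394., 537.]), array([183., 554.])]
230 [array([405., 535.]), array([201., 555.])]
[array([572., 246.]), array([568., 246.]), array([563., 247.])]
```

View pics/w23.png

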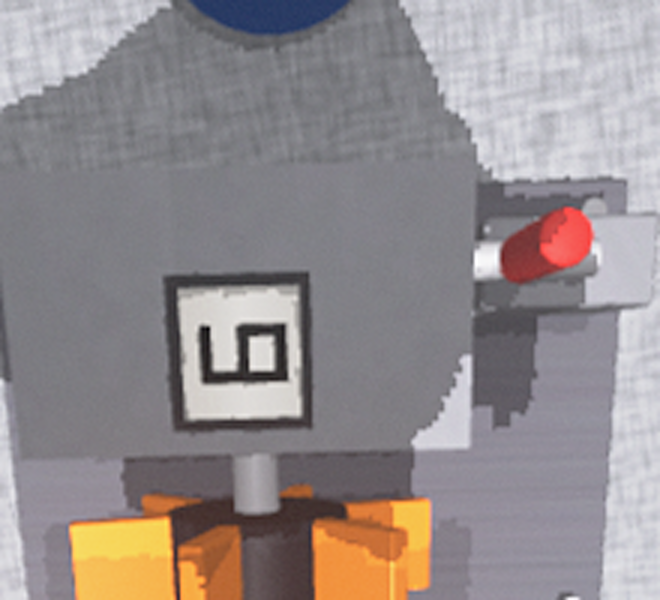

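View pics/scene22.png

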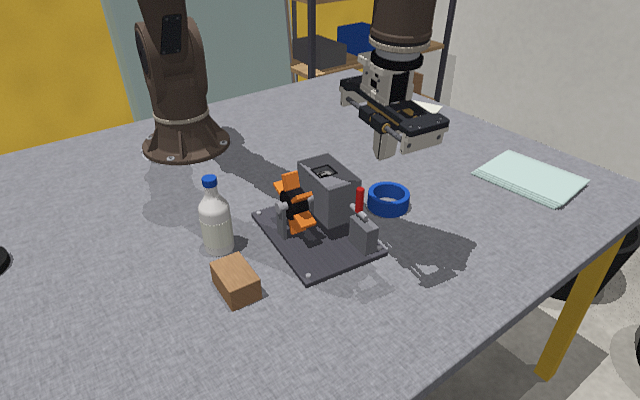

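The 6 stands in mid-window and the fins match 225°. The handle reads about 13–14.5 mm, the bystanders are unmoved and the arm is clear, so I'm handing in.

```bash
python3 -c "
from cell import arm
print(arm.sign_off())"
```

```text
the job is handed in; nothing more can be done
None
```

I turned the drum from 4 to 6 with closed fingers on the fins, then pushed the bolt in with the finger sides. I signed off at about 25 s with the arm clear. No verdict was reported.

- **Drum:** in the last wrist view the 6 is within about 1 mm of mid-window, and the fins match 225° (3.93 rad).
- **Bolt:** it stopped advancing under 23–25 N along its axis (about 27 N in total), above the 16–22 N seating force. A second push did not move the handle in either camera view.
- **Bolt travel, where the checks disagree:** triangulation gives about 14 mm absolute and the wrist view about 13.3 ± 1 mm. The handle moved only about 12 mm, so it may have started about 2 mm in. That it is past 13.6 mm rests mainly on the hard stop at that force.
- **Fingertip position:** the fingertips appeared level with the TCP, not 19 mm ahead of it as described. My first push passed over a fin without turning the drum, so I pushed lower from then on.
- **Bystanders:** the cleaner, tape roll and carton look unmoved in the last scene picture.

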